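Rake washed terminal blocks into an even drying layer

ROBOT

A 6-joint arm with a two-finger parallel gripper is mounted at the origin on the work surface. World frame = base frame: x ahead of the robot, y to its left, z up, the work surface at z = 0. Lengths are in m, angles in rad, forces in N, time in s.
With the tool pointing down it reaches from about 0.35 to 0.775 m from the base axis. Payload 7.3 kg.
Tool frame: the origin (TCP) lies on the centre line of the jaws, within the pads' length; the fingertips stand ahead of it and the grasp point (between the pads) lies 11 mm behind it (robot.nose_length is the z of the fingertips in the tool frame, in m); z points along the fingers, y is the line along which they close (so a half turn about z gives the same grasp; the last joint's range is limited). The gripper opens to 92 mm and grips with 3 to 60 N. Pads are 19 mm wide; open, the fingers measure 130 mm over their backs; the gripper's body (75 mm by 190 mm) begins 47 mm behind the grasp point.
Start: joints at [-1.329, 0.342, 1.524, -0, 1.275, -0.146], TCP at [0.199, -0.486, 0.21] pointing down, gripper open.
Joint ranges: [-2.53, 2.53], [-0.77, 2.02], [0.04, 2.7], [-1, 4.14], [0.28, 2.66], [-3.11, 3.11]. Speed limits (rad/s): [2.57, 2.57, 3.14, 3.14, 3.14, 3.14].

INTERFACE

Orientations are given as [roll, pitch, yaw] about the fixed x, y, z axes, in that order (R = Rz(yaw) Ry(pitch) Rx(roll)).
In Python, from cell import robot, cams gives the robot as it stands. The module is installed in compiled form; this text tells all that it offers.
- The arm moves only by the tool carry_out, never from a script. Its argument "deltas" is a list of rows, each a list of 7 numbers: the shift along the tool's x, y, z in cm, then the turn, a rotation vector about the tool's x, y, z in rad, then the opening, from 0 (shut) to 1 (fully open). A call has exactly 8 rows; each row shifts and turns the commanded pose from where the row before left it, along the tool's axes as they then stand; what a row does not reach is not made up. A row lasts 1/12 s, in which the tool goes at most 41.7 mm and 7.16 degrees, less where a joint would pass 70% of its speed; a pose out of reach is approached as far as the arm can. A call is refused whole if a number of a shift passes 4.17 or a number of a turn 0.125, either way. A call with a gripper value outside its range is refused whole. The fingers move at their own pace and stop on an object; "force" is the grip in N (left out, the last holds). Time passes only in rows, so rows that do not move let the fingers close, or fill a call up. It gives the time, the measured TCP pose, the force, the opening and the grip force at its end, in the units of the state.
- robot.observe(): the state, without advancing time (a new reading comes with each control period).
- cams.read_camera(name): name is "side" or "top" or "wrist"; returns a dict with "image" (384x512x3 uint8, blue, green, red), "depth" (384x512 float32, m along the optical axis (not along the pixel's ray), 0 where there is no reading), "fx", "fy", "cx", "cy" (pixels), "D" ([k1, k2, p1, p2, k3] as OpenCV has them; the pictures are not rectified), "world_to_cam" (4x4, takes a point from world to camera coordinates). Camera axes: x right, y up, looking along -z (the intrinsics and any distortion apply to the point x, -y, -z); pixel columns grow to the right and rows downward; lengths in m; the calibration is good to about 2 mm. A picture is of the moment at which its call begins.
- robot.hand_in(): hands the job in; it is judged then, once.
The state is a dict: "time": time; "qpos": joint angles; "qvel": joint speeds; "joint_efforts": joint torques, N m; "tool_pos": TCP position; "tool_rot": TCP orientation; "contact_force": force on the tool from outside, world axes, zero at the start; "torque": the same for the moment, N m; "opening": finger opening in m; "grip_force": force on a finger pad.
Only numpy, scipy, OpenCV 4.12 (cv2) and the standard library are available. Lean on these libraries where they do the work, as an engineer would, in place of code of your own. Each camera call takes 0.05 s, during which the arm holds its last target. There are 200 camera calls.

TASK

The washed porcelain terminal blocks lie heaped at one end of the drying tray: with the rake, not the fingers, spread them into an even single layer, every block lying down on the tray floor and at least two in each third of the tray's length. Draw the rake with its tines bearing lightly on the floor from the heap to the middle of the tray (2 to 5 N, never over 8), and press no block harder than that either, because porcelain chips. Then put the rake back on its rest, tines on the plate and handle in the fork, and leave the other things on the bench alone.

Things in the scene. Friction and masses are not known exactly. Their poses are not given: they have to be found in the camera images.
- tray_floor (a point): Stainless drying tray, fixed: flat perforated floor 210 mm long (x) by 130 wide (y) inside, thin walls 28 mm high (rim bead to 31 mm). The point is the centre of the floor's top surface; x runs along the tray towards the end where the blocks are heaped, z up. Its feet are adjustable: the floor stands 18 to 30 mm above the table. The thirds meet at x = -35 and +35 mm.
- rake_grip (a point): Hand rake, loose on its rest, 0.18 kg. The point: middle of the thickness of its flat-sided wooden handle (18 mm wide along y, 20 deep, 190 long), a good place to grip, 60 mm behind the tines, 80.5 mm above their tips. x points from handle to head, z up as it is used and as it rests. The handle rises 9 degrees away from the head, from 35 mm ahead of the point to 155 mm behind it.
- rake: The same rake; origin at the middle of the row of tine tips, same axes. Head: a bar 110 mm wide along y with seven round tines, 4.4 mm thick, 17 mm apart in one row, pointing straight down, free for 33 mm above their tips. Under load it can tip a few degrees in the grip, either way, which shifts the tine tips by several mm up and forward (drag) or down and back.
- rest_grip (a point): Rake rest, fixed, left or right of the tray: grey plate 270 x 132 mm, 6 mm thick, with a forked post (fork 36 mm wide, saddle 96 mm above the table) under the rear of the handle. The point is where the rake's grip point lies when the rake is properly on the rest, tine tips on the plate and handle in the fork; same axes.
- tray: The same tray; origin below the middle of the floor by 30 mm, same axes.
- block0: White porcelain two-screw terminal block, 24 (its x) x 30 (y) x 15 mm (z), 20 to 45 g, all eight alike; origin at its centre. At the start it lies on the floor in the front row of the heap. Row centres are about 35 mm apart, leaving a gap of 5 to 11 mm between the front and the back row.
- block1: White porcelain two-screw terminal block, 24 (its x) x 30 (y) x 15 mm (z), 20 to 45 g, all eight alike; origin at its centre. At the start it lies on the floor in the front row of the heap. Row centres are about 35 mm apart, leaving a gap of 5 to 11 mm between the front and the back row.
- block2: White porcelain two-screw terminal block, 24 (its x) x 30 (y) x 15 mm (z), 20 to 45 g, all eight alike; origin at its centre. At the start it lies on the floor in the front row of the heap. Row centres are about 35 mm apart, leaving a gap of 5 to 11 mm between the front and the back row.
- block3: White porcelain two-screw terminal block, 24 (its x) x 30 (y) x 15 mm (z), 20 to 45 g, all eight alike; origin at its centre. At the start it lies on the floor in the back row of the heap, near the end wall. Row centres are about 35 mm apart, leaving a gap of 5 to 11 mm between the front and the back row.
- block4: White porcelain two-screw terminal block, 24 (its x) x 30 (y) x 15 mm (z), 20 to 45 g, all eight alike; origin at its centre. At the start it lies on the floor in the back row of the heap, near the end wall. Row centres are about 35 mm apart, leaving a gap of 5 to 11 mm between the front and the back row.
- block5: White porcelain two-screw terminal block, 24 (its x) x 30 (y) x 15 mm (z), 20 to 45 g, all eight alike; origin at its centre. At the start it lies on the floor in the back row of the heap, near the end wall. Row centres are about 35 mm apart, leaving a gap of 5 to 11 mm between the front and the back row.
- block6: White porcelain two-screw terminal block, 24 (its x) x 30 (y) x 15 mm (z), 20 to 45 g, all eight alike; origin at its centre. At the start it lies on top of the front row.
- block7: White porcelain two-screw terminal block, 24 (its x) x 30 (y) x 15 mm (z), 20 to 45 g, all eight alike; origin at its centre. At the start it lies on top of the front row.
- knob0: Bystander on the bench: a bakelite radio knob, not to be disturbed; origin at its underside.
- knob1: Bystander on the bench: a bakelite radio knob, not to be disturbed; origin at its underside.
- beaker: Bystander on the bench: a clear plastic beaker, not to be disturbed; origin at its underside.
- screwdriver: Bystander on the bench: a screwdriver lying down, not to be disturbed.
- capacitor: Bystander on the bench: an aluminium can capacitor, not to be disturbed; origin at its underside.
Things that resemble listed ones, but are neither listed nor needed, are in the scene too. What is shaped like the block7 but blue or pink is not meant.

How it is judged:
By the outcome, as a careful person would: the job done as asked, in the order asked, and still so for the second after the job is handed in, with the robot touching nothing.
It also fails if it takes over 64 s, if anything falls off the work surface, if the arm or the gripper's body presses on something with over 40 N, if the wrist force passes 120 N, or if a joint passes its speed limit or range.

## Working session

There is one attempt and no reset: what is moved stays moved. The work goes in short steps, Python scripts to look and compute and a tool call to move; the robot and the scene stay as the last step left them, time stands still between calls to the robot, and variables do not carry over. Pictures are saved under pics/ and viewed, at most 13 in all, crops included, and the job is handed in when it is done.

Besides the shell and the picture viewer there is one more tool, called in YAML: its name, and indented under it one key for each argument. carry_out: Moves the arm, as the interface text tells. Its arguments: {"type":"object","properties":{"deltas":{"type":"array","items":{"type":"array","items":{"type":"number"}}},"force":{"type":"number"}},"required":["deltas"]}

```bash
mkdir -p pics
cat > h.py <<'E'
import numpy as np, cv2
from cell import robot, cams
def snap(n,f=None):
    c=cams.read_camera(n)
    if f: cv2.imwrite('pics/'+f,c['image'])
    return c
def cloud(c):
    h,w=c['depth'].shape
    u,v=np.meshgrid(np.arange(w),np.arange(h))
    K=np.array([[c['fx'],0,c['cx']],[0,c['fy'],c['cy']],[0,0,1.]])
    p=cv2.undistortPoints(np.stack([u,v],-1).reshape(-1,1,2).astype(float),K,np.array(c['D'],float)).reshape(h,w,2)
    d=c['depth']
    P=np.stack([p[...,0]*d,-p[...,1]*d,-d,np.ones_like(d)],-1)
    W=P@np.linalg.inv(np.array(c['world_to_cam'])).T
    W=W[...,:3]; W[d==0]=np.nan
    return W
E
python3 - <<'E'
from h import *
a=snap('top');b=snap('side')
cv2.imwrite('pics/a.png',cv2.resize(np.hstack([a['image'],b['image']]),(800,300)))
cv2.imwrite('pics/top.png',cv2.resize(a['image'],(800,600)))
np.savez('top.npz',W=cloud(a),I=a['image'])
np.savez('side.npz',W=cloud(b),I=b['image'])
s=robot.observe();print(s['time'],s['tool_pos'],s['tool_rot'],robot.nose_length,s['opening'],s['contact_force'])
E
```

```text
0.1 [ 0.19844813 -0.48563548  0.20972373] [-3.14023035e+00 -1.67670240e-04  3.87815414e-01] 0.008 0.09180066846023827 [0.06277293 0.14737601 0.30585158]
```

View pics/top.png

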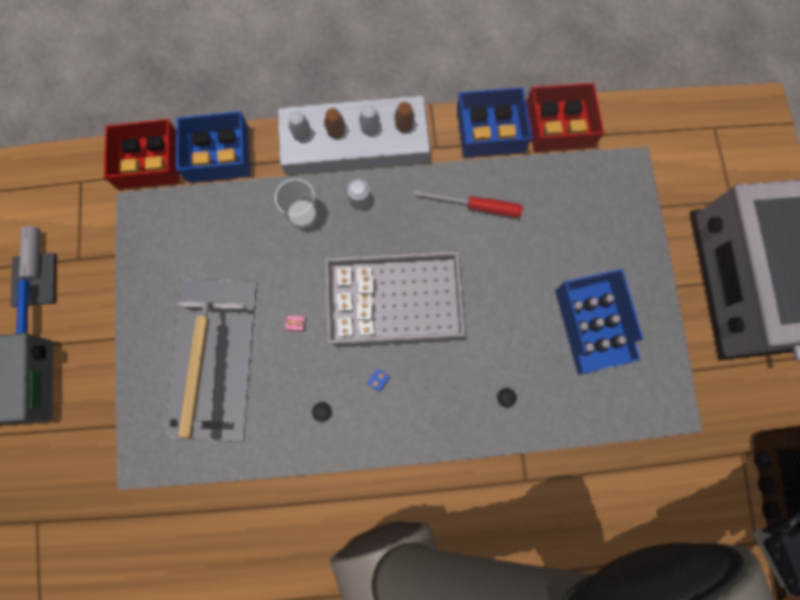

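View pics/a.png

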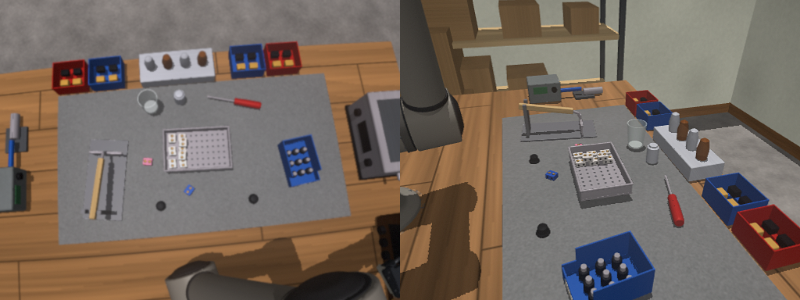

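The top view shows the tray at (395,298) with the heap at its left end (world +y). The rake is on its grey rest at left: head bar (217,305), handle from (202,320) to (184,435), fork at (203,425). The blue (378,380) and pink (295,323) blocks are decoys.

Run:
```python
from h import *
t=np.load('top.npz');W=t['W'];I=t['I'].astype(int)
def at(u,v): u,v=int(u*.64),int(v*.64); return np.round(np.nanmedian(W[v-1:v+2,u-1:u+2].reshape(-1,3),0),4)
for n,p in dict(floor=(430,300),floor2=(400,280),plate=(240,360),plate2=(185,340),h1=(200,325),h2=(192,375),h3=(186,428),bar=(190,304),bar2=(235,306),table=(500,300),knob=(321,411)).items(): print(n,at(*p))
# tray rim: points z between 45 and 65 around the tray
def fit(m,name):
    P=W[m]; r=cv2.minAreaRect((P[:,:2]*1000).astype(np.float32)); print(name,m.sum(),r,P[:,2].mean()); return P
x,y,z=W[...,0],W[...,1],W[...,2]
f=at(430,300)
v,u=np.mgrid[:384,:512]/.64
roi=(u>315)&(u<475)&(v>240)&(v<355)
fz=f[2]
m=roi&(z>fz+.022)&(z<fz+.040)&(((u<336)|(u>455))|(v<265)|(v>334))
fit(m,'rim')
B,G,R=I[...,0],I[...,1],I[...,2]
hm=(u<260)&(u>160)&(v>310)&(v<445)&(R>B+40)&(z>.06)
P=fit(hm,'handle'); c=P.mean(0);U,S,V=np.linalg.svd(P-c);print(c,V[0],np.degrees(np.arctan2(V[0,1],V[0,0])),np.degrees(np.arcsin(V[0,2])))
s=(P-c)@V[0];print(s.min(),s.max())
bm=(u>170)&(u<260)&(v>295)&(v<315)&(z>.03);P=fit(bm,'bar')
pm=(u<265)&(u>160)&(v>270)&(v<445)&(z>.003)&(z<.012)&(abs(R-B)<15);fit(pm,'plate')
t2=np.load('side.npz');W2=t2['W']
sm=(abs(W2[...,2]-.1)<.04)&(W2[...,1]>.2)&(W2[...,0]<.75)&(W2[...,0]>.3)
J=t2['I'].astype(int);sm2=sm&(J[...,2]>J[...,0]+40)
P=W2[sm2];print('side handle',sm2.sum(),P.min(0),P.max(0))
```

```text
floor [ 0.5745 -0.0528  0.0211]
floor2 [ 0.614  -0.0067  0.0222]
plate [0.5067 0.2745 0.0056]
plate2 [0.5496 0.3669 0.0055]
h1 [0.5544 0.3125 0.0931]
h2 [0.4768 0.3261 0.1048]
h3 [0.4    0.3318 0.1176]
bar [0.601  0.3434 0.0479]
bar2 [0.5911 0.2682 0.0484]
table [ 5.677e-01 -1.750e-01 -2.000e-04]
knob [0.4089 0.1426 0.0211]
rim 697 ((582.0042114257812, 7.765190124511719), (219.91749572753906, 143.0120849609375), 87.87845611572266) 0.051553218014262915
handle 590 ((477.2521057128906, 323.87139892578125), (18.83994483947754, 187.7757568359375), 82.55004119873047) 0.10518144130143632
[0.47564634 0.3236845  0.10518144] [-0.97934534  0.13071087  0.15426397] 172.3977983607439 8.874111343171814
-0.09710881202820168 0.09159361444633807
bar 183 ((587.2836303710938, 310.73895263671875), (110.66255187988281, 26.936424255371094), 82.08927154541016) 0.05350140641110367
plate 3914 ((519.612548828125, 323.13311767578125), (182.39834594726562, 298.75592041015625), 86.79765319824219) 0.005928991243597019
side handle 548 [0.32812347 0.29912246 0.06286553] [0.7393073  1.68975644 0.13970335]
```

carry_out:
  deltas:
    - [3.2, -2.3, 0, 0, 0, 0.065, 1]
    - [3.2, -2.3, 0, 0, 0, 0.065, 1]
    - [3.2, -2.3, 0, 0, 0, 0.065, 1]
    - [3.2, -2.3, 0, 0, 0, 0.065, 1]
    - [3.2, -2.3, 0, 0, 0, 0.065, 1]
    - [3.2, -2.3, 0, 0, 0, 0.065, 1]
    - [3.2, -2.3, 0, 0, 0, 0.065, 1]
    - [3.2, -2.3, 0, 0, 0, 0.065, 1]

```text
time: 0.77
tool_pos: [0.4203, -0.2641, 0.2103]
tool_rot: [-3.141, 0.0, -0.135]
contact_force: [1.3, -0.7, -0.1]
opening: 0.0916
grip_force: 0.0
```

```bash
cat >> h.py <<'E'
TC=np.array([.582,.0078]);TY=np.radians(87.9);FZ=.0215
def tray(W):
    d=W[...,:2]-TC;c,s=np.cos(TY),np.sin(TY)
    return np.stack([d[...,0]*c+d[...,1]*s,-d[...,0]*s+d[...,1]*c,W[...,2]-FZ],-1)*1000
def trayview(c,f,s=3):
    "rectified tray picture (x right, y up) with height in the second half"
    T=tray(cloud(c));I=c['image']
    gx,gy=np.meshgrid(np.arange(-115,116,1/s),np.arange(75,-76,-1/s))
    m=(abs(T[...,0])<120)&(abs(T[...,1])<80)
    from scipy.interpolate import griddata
    J=griddata(T[m][:,:2],np.c_[I[m],T[m][:,2:]],(gx,gy),method='nearest')
    im=J[...,:3].astype(np.uint8)
    hm=cv2.applyColorMap(np.clip(J[...,3]*6,0,255).astype(np.uint8),cv2.COLORMAP_JET)
    for a in (im,hm):
        for X in (-35,0,35): cv2.line(a,(int((X+115)*s),0),(int((X+115)*s),6),(0,255,0),2)
    cv2.imwrite('pics/'+f,np.vstack([im,hm])[:,:]);return J
E
python3 - <<'E'
from h import *
c=cams.read_camera('top')
J=trayview(c,'t0.png',2)
z=J[...,3];np.set_printoptions(linewidth=250)
print('cols x',np.arange(-115,116,5)[28:]);print(np.round(z[::10,280::10]).astype(int))
s=robot.observe();print(s['time'],s['tool_pos'],s['tool_rot'])
E
```

```text
cols x [ 25  30  35  40  45  50  55  60  65  70  75  80  85  90  95 100 105 110 115]
[[-19 -24 -19 -20 -19 -18 -21 -22 -23 -18 -20 -22 -21 -23 -23 -20 -20 -18 -19]
 [ 32  33  32 -21 -22  34 -21  -2  -1  32  31 -24 -21 -19 -24 -22 -20  28 -22]
 [ 30  30  33  32  27  28  30  31  28  33  32  33  31  31  30  29  33 -21 -22]
 [  0  -3  -3   0   3  -2  -1   0  -1   4   3   1   0   0  -1   3  32  29 -18]
 [  1   2  17  15  15  15  17   3  -1   2  11  15  17  12   1   1  33  33 -18]
 [  3   1  13  13  16  18  15   1   1  17  13  16  20  16   2  -4  30  28 -23]
 [ -2  -1  14  14  15  12  16   2   0  16  12  15  18  16   0   1  32  31 -20]
 [  2   0   4  18  12  18  13   2  -3  19  13  14  13  15  -2  -3  35  32 -20]
 [ -1   0   1  28  16  24  17  -2   1  13  14  17  20  20  13  -3  34  33 -19]
 [  0   3   2  30  30  30  29  30   0  11  14  22  17  15  -2  -3  30  28 -19]
 [  1   2   0  26  29  31  31  27   0   0   0   3   1   1   1   2  31  30 -19]
 [  2   1  22  30  29  25  25  29   0   1   1   1   0   1   3   1  34  31 -20]
 [  2   0  27  31  29  30  32  26  -2   5   9  11  12  17   0  -3  
[... 817 characters left out ...]
17  29  27  15   1   0  12  16  16  12  15   1   1  29  32 -20]
 [  1   0  13  15  13  16  16   1   1  15  18  13  15  15   3   1  31  29 -20]
 [  2   0  19  17  17  14  16   3   1  17  17  17  18  14   1   1  10  33 -21]
 [ -1  -1  15  16  17  15  17   0  -3  17  13  14  14  15  -1  -1  33  29 -21]
 [ -2   5   1   1  -3   0   1   3   2   0  -3   4   4   1   1  -2  29  30 -21]
 [  1  10  13  11  24  23  28  25  27  30  30  32  31  11  22  16   4  30 -25]
 [ 33  31  32  29  32  29  31  30  32  29  30  29  30  31  29  29  33  29 -23]
 [ 31  31  31  29  30  29  28  30  30  29  30  29  29  31  28  29  31 -18 -18]]
0.8167 [ 0.42563912 -0.26063102  0.21028097] [-3.13899356 -0.00336623 -0.13732236]
```

View pics/t0.png

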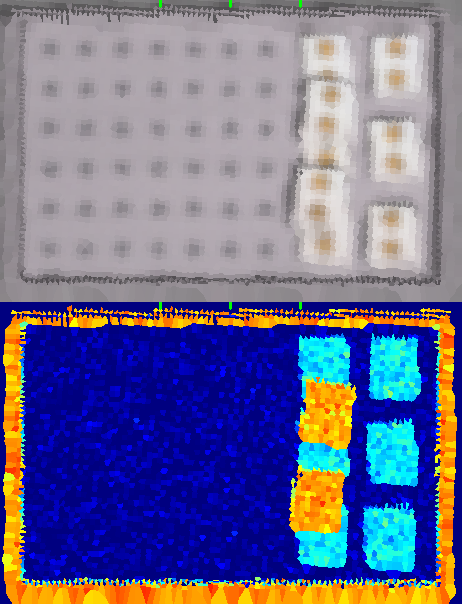

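The tray frame is set: front row at x≈35–59, back row at x≈69–94, and the two top blocks at y≈+20 and −25. The gap is clear at x≈62–68. Next, go to the rake.

carry_out:
  deltas:
    - [0.2, -3.66, 0, 0, 0, 0, 1]
    - [0.2, -3.66, 0, 0, 0, 0, 1]
    - [0.2, -3.66, 0, 0, 0, 0, 1]
    - [0.2, -3.66, 0, 0, 0, 0, 1]
    - [0.2, -3.66, 0, 0, 0, 0, 1]
    - [0.2, -3.66, 0, 0, 0, 0, 1]
    - [0.2, -3.66, 0, 0, 0, 0, 1]
    - [0.2, -3.66, 0, 0, 0, 0, 1]
  force: 50

```text
time: 1.48
tool_pos: [0.4736, 0.0239, 0.2101]
tool_rot: [3.141, 0.0, -0.132]
contact_force: [0.3, -0.7, 0.4]
opening: 0.0919
grip_force: 0.0
```

carry_out:
  deltas:
    - [0.2, -3.66, 0, 0, 0, 0, 1]
    - [0.2, -3.66, 0, 0, 0, 0, 1]
    - [0.2, -3.66, 0, 0, 0, 0, 1]
    - [0.2, -3.66, 0, 0, 0, 0, 1]
    - [0.2, -3.66, 0, 0, 0, 0, 1]
    - [0.2, -3.66, 0, 0, 0, 0, 1]
    - [0.2, -3.66, 0, 0, 0, 0, 1]
    - [0.2, -3.66, 0, 0, 0, 0, 1]

```text
time: 2.15
tool_pos: [0.5281, 0.312, 0.2098]
tool_rot: [3.141, 0.001, -0.132]
contact_force: [0.3, -0.1, -0.4]
opening: 0.0917
grip_force: 0.0
```

Run:
```python
from h import *
c=snap('wrist','w1.png');W=cloud(c);s=robot.observe();print(s['time'],s['tool_pos'],s['tool_rot'],s['contact_force'])
I=c['image'].astype(int)
m=(I[...,2]>I[...,0]+40)&(W[...,2]>.06)&(W[...,2]<.14)&(W[...,1]>.25)
P=W[m];c0=P.mean(0);V=np.linalg.svd(P-c0,full_matrices=False)[2][0];t=(P-c0)@V
print(m.sum(),c0,V,np.degrees(np.arctan2(V[1],V[0])),t.min(),t.max())
for X in (.51,.535,.56):
    k=abs(P[:,0]-X)<.008;print(X,P[k].mean(0),P[k,1].min(),P[k,1].max())
```

```text
2.2 [0.52832578 0.31808652 0.20916068] [-3.13814196e+00  7.72052367e-04 -1.28629373e-01] [-2.85320595  1.17485576 -0.30872508]
3236 [0.49524887 0.32124578 0.10276184] [-0.97907037  0.13200358  0.15490731] 172.3213756531737 -0.07740551592330938 0.11072499973362357
0.51 [0.51018459 0.31934827 0.10052489] 0.3094722261369722 0.32862469282026263
0.535 [0.53517322 0.31569595 0.09651942] 0.3062571113259337 0.32513848258982553
0.56 [0.56002183 0.31232592 0.0925113 ] 0.3030641885402327 0.3216627924783737
```

View pics/w1.png

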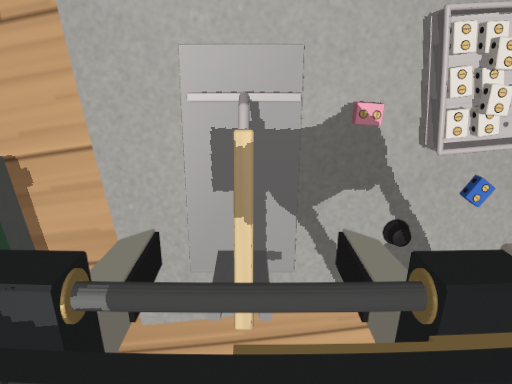

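The wrist view shows the rake lying square in the rest, handle (243,150)–(243,325) centred between the fingers, head at (245,97). Its grip point is (0.536, 0.316, 0.086). Descend and grip.

carry_out:
  deltas:
    - [0.2, 0, 1.68, 0, 0, 0, 1]
    - [0.2, 0, 1.68, 0, 0, 0, 1]
    - [0.2, 0, 1.68, 0, 0, 0, 1]
    - [0.2, 0, 1.68, 0, 0, 0, 1]
    - [0, 0, 1.68, 0, 0, 0, 1]
    - [0, 0, 1.68, 0, 0, 0, 1]
    - [0, 0, 1.68, 0, 0, 0, 1]
    - [0, 0, 1.68, 0, 0, 0, 1]

```text
time: 2.87
tool_pos: [0.536, 0.3089, 0.0746]
tool_rot: [3.141, 0.001, -0.132]
contact_force: [-0.4, -0.2, 0.5]
opening: 0.0919
grip_force: 0.0
```

carry_out:
  deltas:
    - [0, 0, 0, 0, 0, 0, 1]
    - [0, 0, 0, 0, 0, 0, 0.25]
    - [0, 0, 0, 0, 0, 0, 0.1]
    - [0, 0, 0, 0, 0, 0, 0]
    - [0, 0, 0, 0, 0, 0, 0]
    - [0, 0, 0, 0, 0, 0, 0]
    - [0, 0, 0, 0, 0, 0, 0]
    - [0, 0, 0, 0, 0, 0, 0]
  force: 50

```text
time: 3.53
tool_pos: [0.5364, 0.3093, 0.0763]
tool_rot: [-3.141, -0.001, -0.132]
contact_force: [-0.6, -0.2, -0.7]
opening: 0.0496
grip_force: 0.0
```

carry_out:
  deltas:
    - [0, -0.3, 0, 0, 0, 0, 0.5]
    - [0, -0.35, 0, 0, 0, 0, 0.5]
    - [0, 0, 0, 0, 0, 0, 0.4]
    - [0, 0, 0, 0, 0, 0, 0.3]
    - [0, 0, 0, 0, 0, 0, 0]
    - [0, 0, 0, 0, 0, 0, 0]
    - [0, 0, 0, 0, 0, 0, 0]
    - [0, 0, 0, 0, 0, 0, 0]

```text
time: 4.2
tool_pos: [0.5371, 0.3156, 0.0758]
tool_rot: [3.141, 0.0, -0.132]
contact_force: [-0.1, -0.5, -0.9]
opening: 0.0166
grip_force: 50.0
```

carry_out:
  deltas:
    - [0, 0, 0, 0, 0, 0, 0]
    - [0, 0, 0, 0, 0, 0, 0]
    - [0, 0, 0, 0, 0, 0, 0]
    - [0, 0, 0, 0, 0, 0, 0]
    - [0, 0, 0, 0, 0, 0, 0]
    - [0, 0, 0, 0, 0, 0, 0]
    - [0, 0, 0, 0, 0, 0, 0]
    - [0, 0, 0, 0, 0, 0, 0]

```text
time: 4.87
tool_pos: [0.5371, 0.3156, 0.0759]
tool_rot: [3.141, -0.0, -0.132]
contact_force: [0.1, 0.2, -0.1]
opening: 0.0164
grip_force: 50.0
```

carry_out:
  deltas:
    - [0, 0, -0.5, 0, 0, 0, 0]
    - [0, 0, -1.5, 0, 0, 0, 0]
    - [0, 0, -1.5, 0, 0, 0, 0]
    - [0, 0, -1.5, 0, 0, 0, 0]
    - [0, 0, -1.5, 0, 0, 0, 0]
    - [0, 0, -1.5, 0, 0, 0, 0]
    - [0, 0, -1.5, 0, 0, 0, 0]
    - [0, 0, -1.5, 0, 0, 0, 0]

```text
time: 5.53
tool_pos: [0.5369, 0.3156, 0.1868]
tool_rot: [3.141, 0.0, -0.132]
contact_force: [-0.2, 0.1, -2.0]
opening: 0.0166
grip_force: 50.0
```

carry_out:
  deltas:
    - [0, 0, 0, 0, 0, -0.104, 0]
    - [0, 0, 0, 0, 0, -0.104, 0]
    - [0, 0, 0, 0, 0, -0.104, 0]
    - [0, 0, 0, 0, 0, -0.104, 0]
    - [0, 0, 0, 0, 0, -0.104, 0]
    - [0, 0, 0, 0, 0, -0.104, 0]
    - [0, 0, 0, 0, 0, -0.104, 0]
    - [0, 0, 0, 0, 0, -0.104, 0]

```text
time: 6.2
tool_pos: [0.5369, 0.3157, 0.186]
tool_rot: [-3.141, 0.0, 0.705]
contact_force: [0.2, -0.1, -1.9]
opening: 0.0173
grip_force: 50.0
```

carry_out:
  deltas:
    - [0, 0, 0, 0, 0, -0.104, 0]
    - [0, 0, 0, 0, 0, -0.104, 0]
    - [0, 0, 0, 0, 0, -0.104, 0]
    - [0, 0, 0, 0, 0, -0.104, 0]
    - [0, 0, 0, 0, 0, -0.104, 0]
    - [0, 0, 0, 0, 0, -0.104, 0]
    - [0, 0, 0, 0, 0, -0.104, 0]
    - [0, 0, 0, 0, 0, -0.104, 0]

```text
time: 6.87
tool_pos: [0.5369, 0.3156, 0.186]
tool_rot: [-3.141, 0.0, 1.537]
contact_force: [1.1, 0.3, -2.5]
opening: 0.0166
grip_force: 50.0
```

carry_out:
  deltas:
    - [-3.7, 0.7, 0, 0, 0, 0, 0]
    - [-3.7, 0.7, 0, 0, 0, 0, 0]
    - [-3.7, 0.7, 0, 0, 0, 0, 0]
    - [-3.7, 0.7, 0, 0, 0, 0, 0]
    - [-3.7, 0.7, 0, 0, 0, 0, 0]
    - [-3.7, 0.7, 0, 0, 0, 0, 0]
    - [-3.7, 0.7, 0, 0, 0, 0, 0]
    - [-3.5, 0.7, 0, 0, 0, 0, 0]

```text
time: 7.53
tool_pos: [0.5815, 0.0177, 0.1862]
tool_rot: [3.142, 0.0, 1.532]
contact_force: [1.0, -0.5, -2.1]
opening: 0.0171
grip_force: 50.0
```

Run:
```python
from h import *
import time
fs=[]
c=snap('wrist','w2.png');d=snap('side');cv2.imwrite('pics/s2.png',cv2.resize(d['image'][120:290,180:400],None,fx=3,fy=3,interpolation=cv2.INTER_CUBIC))
for _ in range(3):
    cams.read_camera('side'); s=robot.observe();fs.append(s['contact_force']);print(np.round(s['tool_pos'],4),np.round(s['tool_rot'],4),np.round(s['contact_force'],2),np.round(s['torque'],2),s['opening'])
```

```text
[0.5818 0.0171 0.186 ] [-3.1415e+00  3.0000e-04  1.5274e+00] [ 0.61  0.35 -1.16] [ 0.06 -0.09 -0.02] 0.01652908099197028
[0.5816 0.0188 0.1859] [-3.1413e+00 -4.0000e-04  1.5293e+00] [ 0.    0.35 -2.38] [ 0.   -0.08  0.03] 0.017012513735543428
[0.5814 0.0199 0.1859] [-3.1412e+00 -5.0000e-04  1.5311e+00] [ 0.38 -0.42 -1.85] [-0.04 -0.12 -0.02] 0.016812854684341703
```

View pics/s2.png

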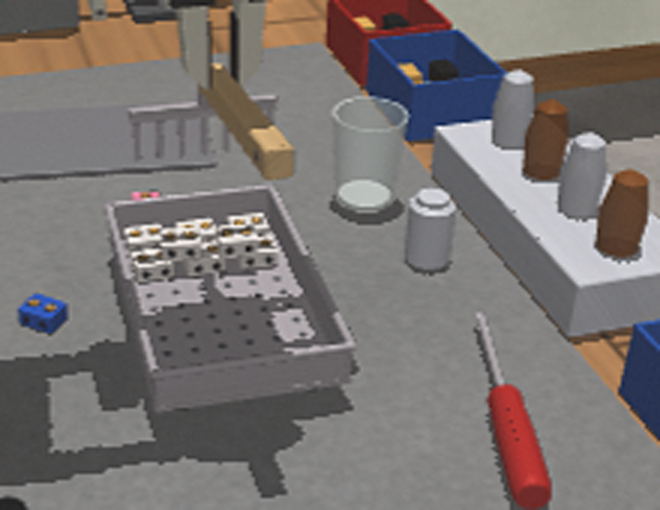

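The side view shows the rake level over the tray's heap end, tines hanging at (145–270,130) and clear of everything. I'll check where the head is with the wrist camera.

Run:
```python
from h import *
c=cams.read_camera('wrist');T=tray(cloud(c));I=c['image'].astype(int)
z=T[...,2]
m=(z>95)&(z<155)&(abs(T[...,1])<70)&(T[...,0]>40)&(abs(T[...,0])<100)&(I[...,2]<I[...,0]+30)
P=T[m];print(m.sum(),P.min(0),P.max(0),np.median(P,0))
k=(abs(P[:,1])>15)
r=cv2.minAreaRect(P[k][:,:2].astype(np.float32));print(r)
for lo in(-55,-35,20,40):
    q=P[(P[:,1]>lo)&(P[:,1]<lo+15)];print(lo,len(q),np.round(np.median(q,0),1) if len(q) else '')
s=robot.observe();print(tray(np.array(s['tool_pos'])),s['tool_rot'],s['tool_pos'])
```

```text
2835 [ 67.67064172 -54.32072921  96.78616257] [ 76.56348324  55.62257661 154.88380299] [ 72.2616048    0.91307708 137.40510188]
((71.87815856933594, 0.6518783569335938), (109.93470001220703, 8.263806343078613), 89.7830581665039)
-55 358 [ 72.2 -47.3 137.3]
-35 392 [ 72.1 -27.7 137.3]
20 385 [ 72.3  27.6 137.3]
40 379 [ 72.3  47.7 137.3]
[ 12.75110093   1.09603765 164.42934043] [-3.14123543e+00 -3.90899065e-04  1.53235077e+00] [0.58137195 0.0205827  0.18592934]
```

Offset confirmed: the tine row is 59.5 mm ahead of the TCP, square, y≈0.7. First I nudge the two top blocks off forward, with tips about 21 mm above the floor.

carry_out:
  deltas:
    - [-0.25, 0, 1.2, 0, 0, 0, 0]
    - [-0.25, 0, 1.2, 0, 0, 0, 0]
    - [0, 0, 1.2, 0, 0, 0, 0]
    - [0, 0, 1.2, 0, 0, 0, 0]
    - [0, 0, 1.2, 0, 0, 0, 0]
    - [0, 0, 0.8, 0, 0, 0, 0]
    - [0, 0, 0.56, 0, 0, 0, 0]
    - [0, 0, 0, 0, 0, 0, 0]

```text
time: 8.5
tool_pos: [0.5807, 0.0157, 0.1113]
tool_rot: [-3.14, -0.0, 1.533]
contact_force: [0.1, -0.6, -2.1]
opening: 0.0167
grip_force: 50.0
```

carry_out:
  deltas:
    - [-0.2, 0, 0, 0, 0, 0, 0]
    - [-0.25, 0, 0, 0, 0, 0, 0]
    - [-0.25, 0, 0, 0, 0, 0, 0]
    - [-0.25, 0, 0, 0, 0, 0, 0]
    - [-0.25, 0, 0, 0, 0, 0, 0]
    - [-0.25, 0, 0, 0, 0, 0, 0]
    - [-0.25, 0, 0, 0, 0, 0, 0]
    - [-0.25, 0, 0, 0, 0, 0, 0]

```text
time: 9.17
tool_pos: [0.5807, -0.0051, 0.1124]
tool_rot: [3.141, 0.0, 1.532]
contact_force: [0.4, 0.4, -2.0]
opening: 0.0168
grip_force: 50.0
```

Run:
```python
from h import *
c=cams.read_camera('top');a=trayview(c,'t1.png',2);d=cams.read_camera('side')
t=cv2.imread('pics/t1.png');s=cv2.resize(d['image'][150:280,190:320],(600,600),interpolation=cv2.INTER_CUBIC)
cv2.imwrite('pics/v1.png',cv2.resize(np.hstack([cv2.resize(t,(462,600)),s]),(796,450)))
s=robot.observe();print(s['time'],tray(np.array(s['tool_pos'])),s['contact_force'])
```

```text
9.2667 [-13.162923     0.83672634  90.83986271] [-0.3398385  -0.06034017 -1.42424882]
```

View pics/v1.png

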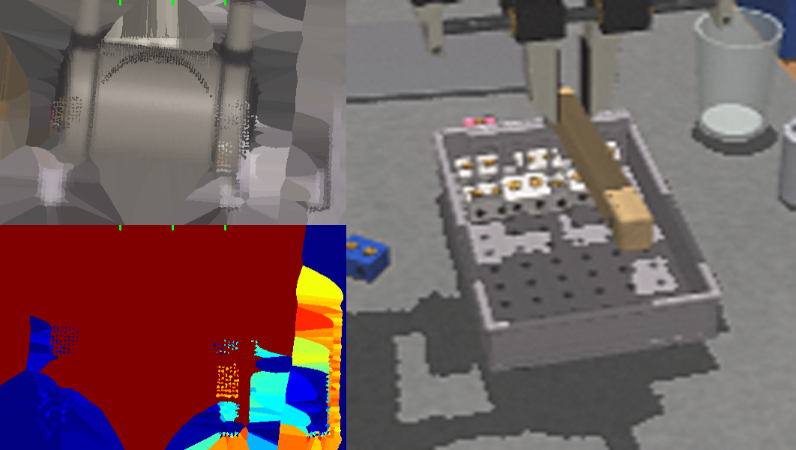

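The side view shows a top block at (525,185) being slid forward over the front row. Continue the push.

carry_out:
  deltas:
    - [-0.25, 0, 0, 0, 0, 0, 0]
    - [-0.25, 0, 0, 0, 0, 0, 0]
    - [-0.25, 0, 0, 0, 0, 0, 0]
    - [-0.25, 0, 0, 0, 0, 0, 0]
    - [-0.25, 0, 0, 0, 0, 0, 0]
    - [-0.25, 0, 0, 0, 0, 0, 0]
    - [-0.25, 0, 0, 0, 0, 0, 0]
    - [-0.25, 0, 0, 0, 0, 0, 0]

```text
time: 9.93
tool_pos: [0.5799, -0.025, 0.1123]
tool_rot: [-3.142, 0.0, 1.532]
contact_force: [-0.1, 0.3, -1.5]
opening: 0.0169
grip_force: 50.0
```

Run:
```python
from h import *
c=cams.read_camera('wrist');T=tray(cloud(c));z=T[...,2];I=c['image']
trayview(c,'t2.png',2)
for n in ['top','side','wrist']:
    c=cams.read_camera(n);T=tray(cloud(c));I=c['image'].astype(int)
    m=(I.min(-1)>120)&(T[...,2]>4)&(T[...,2]<45)&(T[...,0]<33)&(T[...,0]>-60)&(abs(T[...,1])<60)
    P=T[m];print(n,m.sum(),P.min(0) if len(P) else 0,P.max(0) if len(P) else 0)
    if n=='side': s=cv2.resize(c['image'][150:280,190:320],(600,600),interpolation=cv2.INTER_CUBIC)
t=cv2.imread('pics/t2.png')
cv2.imwrite('pics/v2.png',cv2.resize(np.hstack([cv2.resize(t,(462,600)),s]),(796,450)))
s=robot.observe();print(s['time'],tray(np.array(s['tool_pos'])),s['contact_force'])
```

```text
top 42 [  2.09996037 -54.85446479   4.36353185] [ 18.04503089 -10.87326888  20.3216532 ]
side 211 [-12.47418923 -51.47916353   4.27905222] [32.93190844 56.00718798 38.764154  ]
wrist 2483 [ -9.02751759 -50.57365799   4.21676093] [29.15798484 52.505941   33.57999658]
10.1333 [-32.67548271   0.91261461  90.78915347] [-0.37641835 -0.43901066 -1.43147249]
```

View pics/v2.png

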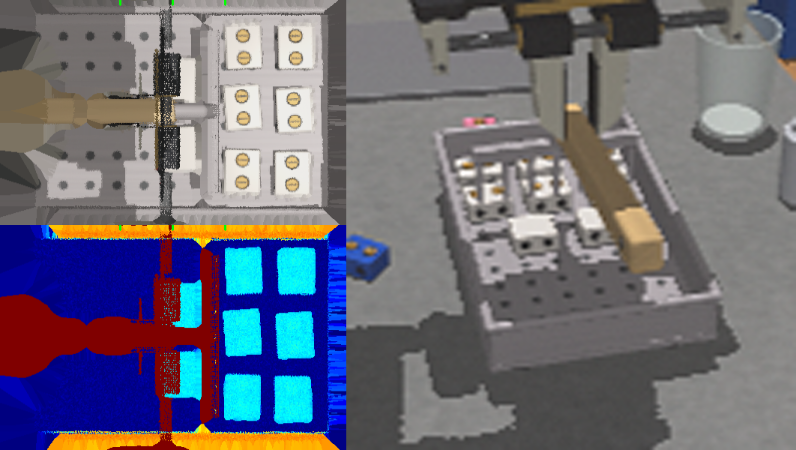

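The push worked: both top blocks now lie flat on the floor in front (wrist map 180–202, two patches about 15 mm high), six rest in two rows, and the gap is x≈60.5–68. Lift, go back over the gap and check alignment.

carry_out:
  deltas:
    - [0, 0, -1, 0, 0, 0, 0]
    - [0, 0, -1, 0, 0, 0, 0]
    - [1, 0, 0, 0, 0, 0, 0]
    - [1, 0, 0, 0, 0, 0, 0]
    - [1, 0, 0, 0, 0, 0, 0]
    - [0.75, 0, 0, 0, 0, 0, 0]
    - [0, 0, 0, 0, 0, 0, 0]
    - [0, 0, 0, 0, 0, 0, 0]

```text
time: 10.8
tool_pos: [0.5811, 0.0136, 0.132]
tool_rot: [-3.141, 0.0, 1.533]
contact_force: [0.1, -0.0, -1.2]
opening: 0.0167
grip_force: 50.0
```

```bash
cat > gap.py <<'E'
from h import *
c=cams.read_camera('wrist');T=tray(cloud(c));z=T[...,2];I=c['image'].astype(int)
s=robot.observe();tx=tray(np.array(s['tool_pos']));print(s['time'],tx,np.round(s['contact_force'],2))
m=(T[...,0]>tx[0]+50)&(T[...,0]<tx[0]+70)&(abs(T[...,1])<70)&(z>tx[2]-69.8+38)&(z<tx[2]-69.8+60)&(I[...,2]<I[...,0]+30)
P=T[m];P=P[abs(P[:,1])>15]
print('bar',len(P),cv2.minAreaRect(P[:,:2].astype(np.float32)),np.median(P,0))
b=(z>11)&(z<19)&(abs(T[...,1])<62)&(abs(T[...,0])<103)
n,L,st,_=cv2.connectedComponentsWithStats(b.astype(np.uint8))
for i in range(1,n):
    if st[i,4]>150:
        Q=T[L==i];lo,hi=np.percentile(Q,[2,98],0);print('blk',st[i,4],np.round(lo[:2],1),np.round(hi[:2],1))
E
python3 gap.py
```

```text
10.85 [  5.22810389   0.98223451 110.50962471] [ 0.42  0.51 -1.95]
bar 1892 ((65.47850036621094, 0.8504104614257812), (110.21723175048828, 8.147453308105469), 89.9880142211914) [65.68559305 16.02594999 83.36265409]
blk 1230 [70.8 28.9] [93.3 57.6]
blk 1229 [ 69.9 -13.3] [92.3 15.4]
blk 1188 [ 68.5 -55.1] [ 91.  -26.7]
blk 764 [35.8 28.7] [51.4 57.8]
blk 264 [34.3  8.4] [51.3 17.7]
blk 794 [ 35.2 -54.2] [ 51.4 -25.2]
blk 747 [-7.4 11.2] [15.6 35.4]
blk 928 [ -7.5 -39.2] [ 15.8 -11.1]
```

carry_out:
  deltas:
    - [-0.12, 0, 0, 0, 0, 0, 0]
    - [0, 0, 0, 0, 0, 0, 0]
    - [0, 0, 0.6, 0, 0, 0, 0]
    - [0, 0, 0.6, 0, 0, 0, 0]
    - [0, 0, 0.6, 0, 0, 0, 0]
    - [0, 0, 0.6, 0, 0, 0, 0]
    - [0, 0, 0.5, 0, 0, 0, 0]
    - [0, 0, 0.4, 0, 0, 0, 0]

```text
time: 11.52
tool_pos: [0.581, 0.0115, 0.0983]
tool_rot: [-3.141, 0.0, 1.532]
contact_force: [-0.9, 0.6, -1.2]
opening: 0.0166
grip_force: 50.0
```

```bash
python3 gap.py
```

```text
11.5667 [ 3.6888209   1.48791415 76.21952837] [-1.    0.33 -2.84]
bar 1945 ((63.3901481628418, 0.9067955017089844), (109.79383087158203, 8.194774627685547), 89.92084503173828) [63.64627565 15.99115952 49.65460869]
blk 1614 [70.6 28.8] [93.5 57.2]
blk 1606 [ 69.6 -13.1] [92.5 15.5]
blk 1580 [ 68.4 -55.3] [ 91.3 -26.8]
blk 1150 [35.8 28.7] [54.2 57.8]
blk 427 [34.8  7.5] [54.1 17.9]
blk 248 [ 36.3 -12.2] [54.  -5.7]
blk 1174 [ 34.9 -53.6] [ 54.1 -25.1]
blk 928 [-7.7 14.5] [15.5 35.1]
blk 1188 [ -7.3 -39. ] [ 15.9 -12.6]
```

carry_out:
  deltas:
    - [0, 0, 0.1, 0, 0, 0, 0]
    - [0, 0, 0.1, 0, 0, 0, 0]
    - [0, 0, 0.1, 0, 0, 0, 0]
    - [0, 0, 0.1, 0, 0, 0, 0]
    - [0, 0, 0, 0, 0, 0, 0]
    - [0, 0, 0, 0, 0, 0, 0]
    - [0, 0, 0, 0, 0, 0, 0]
    - [0, 0, 0, 0, 0, 0, 0]

```text
time: 12.23
tool_pos: [0.5814, 0.0115, 0.0955]
tool_rot: [3.141, 0.0, 1.532]
contact_force: [-0.2, 0.2, -1.7]
opening: 0.0168
grip_force: 50.0
```

carry_out:
  deltas:
    - [0, 0, 0.05, 0, 0, 0, 0]
    - [0, 0, 0.05, 0, 0, 0, 0]
    - [0, 0, 0, 0, 0, 0, 0]
    - [0, 0, 0, 0, 0, 0, 0]
    - [0, 0, 0, 0, 0, 0, 0]
    - [0, 0, 0, 0, 0, 0, 0]
    - [0, 0, 0, 0, 0, 0, 0]
    - [0, 0, 0, 0, 0, 0, 0]

```text
time: 12.9
tool_pos: [0.5813, 0.0115, 0.0943]
tool_rot: [3.142, 0.0, 1.532]
contact_force: [0.6, -0.8, -1.3]
opening: 0.0167
grip_force: 50.0
```

carry_out:
  deltas:
    - [0, 0, 0.03, 0, 0, 0, 0]
    - [0, 0, 0.03, 0, 0, 0, 0]
    - [0, 0, 0, 0, 0, 0, 0]
    - [0, 0, 0, 0, 0, 0, 0]
    - [0, 0, 0, 0, 0, 0, 0]
    - [0, 0, 0, 0, 0, 0, 0]
    - [0, 0, 0, 0, 0, 0, 0]
    - [0, 0, 0, 0, 0, 0, 0]

```text
time: 13.57
tool_pos: [0.5814, 0.0115, 0.0937]
tool_rot: [3.141, 0.0, 1.532]
contact_force: [0.2, 0.1, -1.4]
opening: 0.0169
grip_force: 50.0
```

carry_out:
  deltas:
    - [0, 0, 0.03, 0, 0, 0, 0]
    - [0, 0, 0.03, 0, 0, 0, 0]
    - [0, 0, 0.02, 0, 0, 0, 0]
    - [0, 0, 0.02, 0, 0, 0, 0]
    - [0, 0, 0, 0, 0, 0, 0]
    - [0, 0, 0, 0, 0, 0, 0]
    - [0, 0, 0, 0, 0, 0, 0]
    - [0, 0, 0, 0, 0, 0, 0]

```text
time: 14.23
tool_pos: [0.5813, 0.0115, 0.0927]
tool_rot: [3.142, 0.0, 1.532]
contact_force: [0.7, -0.2, -1.7]
opening: 0.0166
grip_force: 50.0
```

carry_out:
  deltas:
    - [0, 0, 0.02, 0, 0, 0, 0]
    - [0, 0, 0.02, 0, 0, 0, 0]
    - [0, 0, 0.01, 0, 0, 0, 0]
    - [0, 0, 0, 0, 0, 0, 0]
    - [0, 0, 0, 0, 0, 0, 0]
    - [0, 0, 0, 0, 0, 0, 0]
    - [0, 0, 0, 0, 0, 0, 0]
    - [0, 0, 0, 0, 0, 0, 0]

```text
time: 14.9
tool_pos: [0.5813, 0.0115, 0.0922]
tool_rot: [3.142, 0.0, 1.532]
contact_force: [0.2, -0.5, -2.0]
opening: 0.0169
grip_force: 50.0
```

carry_out:
  deltas:
    - [0, 0, 0.02, 0, 0, 0, 0]
    - [0, 0, 0.02, 0, 0, 0, 0]
    - [0, 0, 0.01, 0, 0, 0, 0]
    - [0, 0, 0, 0, 0, 0, 0]
    - [0, 0, 0, 0, 0, 0, 0]
    - [0, 0, 0, 0, 0, 0, 0]
    - [0, 0, 0, 0, 0, 0, 0]
    - [0, 0, 0, 0, 0, 0, 0]

```text
time: 15.57
tool_pos: [0.5814, 0.0114, 0.0918]
tool_rot: [3.141, 0.0, 1.532]
contact_force: [0.2, -1.6, -0.7]
opening: 0.017
grip_force: 50.0
```

carry_out:
  deltas:
    - [0, 0, 0.02, 0, 0, 0, 0]
    - [0, 0, 0.02, 0, 0, 0, 0]
    - [0, 0, 0.01, 0, 0, 0, 0]
    - [0, 0, 0, 0, 0, 0, 0]
    - [0, 0, 0, 0, 0, 0, 0]
    - [0, 0, 0, 0, 0, 0, 0]
    - [0, 0, 0, 0, 0, 0, 0]
    - [0, 0, 0, 0, 0, 0, 0]

```text
time: 16.23
tool_pos: [0.5815, 0.0112, 0.0915]
tool_rot: [3.141, 0.0, 1.532]
contact_force: [-0.1, -2.5, 4.6]
opening: 0.017
grip_force: 50.0
```

carry_out:
  deltas:
    - [0, 0, -0.02, 0, 0, 0, 0]
    - [0, 0, -0.01, 0, 0, 0, 0]
    - [-0.03, 0, 0, 0, 0, 0, 0]
    - [-0.05, 0, 0, 0, 0, 0, 0]
    - [-0.05, 0, 0, 0, 0, 0, 0]
    - [-0.05, 0, 0, 0, 0, 0, 0]
    - [-0.05, 0, 0, 0, 0, 0, 0]
    - [-0.05, 0, 0, 0, 0, 0, 0]

```text
time: 16.9
tool_pos: [0.5807, 0.0092, 0.091]
tool_rot: [-3.14, -0.001, 1.532]
contact_force: [-0.2, 0.8, -1.5]
opening: 0.0165
grip_force: 50.0
```

carry_out:
  deltas:
    - [-0.02, 0, 0.02, 0, 0, 0, 0]
    - [-0.02, 0, 0.01, 0, 0, 0, 0]
    - [-0.05, 0, 0, 0, 0, 0, 0]
    - [-0.05, 0, 0, 0, 0, 0, 0]
    - [-0.05, 0, 0, 0, 0, 0, 0]
    - [-0.05, 0, 0, 0, 0, 0, 0]
    - [-0.05, 0, 0, 0, 0, 0, 0]
    - [-0.05, 0, 0, 0, 0, 0, 0]

```text
time: 17.57
tool_pos: [0.5811, 0.0053, 0.0912]
tool_rot: [-3.142, 0.0, 1.532]
contact_force: [-0.2, 1.1, -1.5]
opening: 0.0163
grip_force: 50.0
```

carry_out:
  deltas:
    - [-0.02, 0, 0.02, 0, 0, 0, 0]
    - [-0.02, 0, 0.02, 0, 0, 0, 0]
    - [-0.05, 0, 0, 0, 0, 0, 0]
    - [-0.05, 0, 0, 0, 0, 0, 0]
    - [-0.05, 0, 0, 0, 0, 0, 0]
    - [-0.05, 0, 0, 0, 0, 0, 0]
    - [-0.05, 0, 0, 0, 0, 0, 0]
    - [-0.05, 0, 0, 0, 0, 0, 0]

```text
time: 18.23
tool_pos: [0.5809, 0.0019, 0.0908]
tool_rot: [3.142, 0.0, 1.532]
contact_force: [-0.6, 0.3, -1.4]
opening: 0.0167
grip_force: 50.0
```

carry_out:
  deltas:
    - [-0.02, 0, 0.02, 0, 0, 0, 0]
    - [-0.02, 0, 0.02, 0, 0, 0, 0]
    - [-0.03, 0, 0, 0, 0, 0, 0]
    - [-0.03, 0, 0, 0, 0, 0, 0]
    - [-0.03, 0, 0, 0, 0, 0, 0]
    - [-0.03, 0, 0, 0, 0, 0, 0]
    - [-0.03, 0, 0, 0, 0, 0, 0]
    - [-0.03, 0, 0, 0, 0, 0, 0]

```text
time: 18.9
tool_pos: [0.5808, -0.0003, 0.0904]
tool_rot: [3.142, 0.0, 1.532]
contact_force: [0.3, 0.6, -1.2]
opening: 0.0167
grip_force: 50.0
```

carry_out:
  deltas:
    - [-0.02, 0, 0.02, 0, 0, 0, 0]
    - [-0.02, 0, 0.02, 0, 0, 0, 0]
    - [-0.03, 0, 0, 0, 0, 0, 0]
    - [-0.03, 0, 0, 0, 0, 0, 0]
    - [-0.03, 0, 0, 0, 0, 0, 0]
    - [-0.03, 0, 0, 0, 0, 0, 0]
    - [-0.03, 0, 0, 0, 0, 0, 0]
    - [-0.03, 0, 0, 0, 0, 0, 0]

```text
time: 19.57
tool_pos: [0.5808, -0.0025, 0.09]
tool_rot: [3.142, 0.0, 1.532]
contact_force: [0.6, 0.5, -0.5]
opening: 0.0168
grip_force: 50.0
```

Bearing is only about 1.3 N so far because the rake tipped as the drag began. The tip has now been taken up, so I'll restart the stroke from the heap with the depth corrected.

carry_out:
  deltas:
    - [0, 0, -0.3, 0, 0, 0, 0]
    - [0.5, 0, 0, 0, 0, 0, 0]
    - [0.5, 0, 0, 0, 0, 0, 0]
    - [0.3, 0, 0, 0, 0, 0, 0]
    - [0, 0, 0.15, 0, 0, 0, 0]
    - [0, 0, 0.1, 0, 0, 0, 0]
    - [0, 0, 0.03, 0, 0, 0, 0]
    - [0, 0, 0, 0, 0, 0, 0]

```text
time: 20.23
tool_pos: [0.5816, 0.01, 0.0906]
tool_rot: [3.141, 0.001, 1.532]
contact_force: [-0.6, -2.0, 2.6]
opening: 0.0162
grip_force: 50.0
```

carry_out:
  deltas:
    - [0, 0, 0.02, 0, 0, 0, 0]
    - [0, 0, 0, 0, 0, 0, 0]
    - [-0.02, 0, 0, 0, 0, 0, 0]
    - [-0.02, 0, 0, 0, 0, 0, 0]
    - [-0.02, 0, 0, 0, 0, 0, 0]
    - [-0.02, 0, 0, 0, 0, 0, 0]
    - [-0.02, 0, 0, 0, 0, 0, 0]
    - [-0.02, 0, 0, 0, 0, 0, 0]

```text
time: 20.9
tool_pos: [0.5814, 0.0093, 0.0901]
tool_rot: [3.141, 0.0, 1.532]
contact_force: [-0.3, -3.5, 3.9]
opening: 0.0169
grip_force: 50.0
```

carry_out:
  deltas:
    - [-0.02, 0, 0, 0, 0, 0, 0]
    - [-0.03, 0, 0, 0, 0, 0, 0]
    - [-0.03, 0, 0, 0, 0, 0, 0]
    - [-0.03, 0, 0, 0, 0, 0, 0]
    - [-0.03, 0, 0, 0, 0, 0, 0]
    - [-0.03, 0, 0, 0, 0, 0, 0]
    - [-0.03, 0, 0, 0, 0, 0, 0]
    - [-0.03, 0, 0, 0, 0, 0, 0]

```text
time: 21.57
tool_pos: [0.5807, 0.0074, 0.0895]
tool_rot: [-3.14, -0.001, 1.532]
contact_force: [1.3, 1.0, -0.9]
opening: 0.0166
grip_force: 50.0
```

carry_out:
  deltas:
    - [-0.03, 0, 0.02, 0, 0, 0, 0]
    - [-0.03, 0, 0.02, 0, 0, 0, 0]
    - [-0.03, 0, 0.02, 0, 0, 0, 0]
    - [-0.03, 0, 0, 0, 0, 0, 0]
    - [-0.03, 0, 0, 0, 0, 0, 0]
    - [-0.03, 0, 0, 0, 0, 0, 0]
    - [-0.03, 0, 0, 0, 0, 0, 0]
    - [-0.03, 0, 0, 0, 0, 0, 0]

```text
time: 22.23
tool_pos: [0.581, 0.0046, 0.0894]
tool_rot: [-3.142, 0.0, 1.532]
contact_force: [-0.8, 1.0, 0.6]
opening: 0.0166
grip_force: 50.0
```

carry_out:
  deltas:
    - [-0.05, 0, 0.01, 0, 0, 0, 0]
    - [-0.05, 0, 0.01, 0, 0, 0, 0]
    - [-0.05, 0, 0, 0, 0, 0, 0]
    - [-0.05, 0, 0, 0, 0, 0, 0]
    - [-0.05, 0, 0, 0, 0, 0, 0]
    - [-0.05, 0, 0, 0, 0, 0, 0]
    - [-0.05, 0, 0, 0, 0, 0, 0]
    - [-0.05, 0, 0, 0, 0, 0, 0]

```text
time: 22.9
tool_pos: [0.5809, 0.0006, 0.0892]
tool_rot: [3.142, 0.0, 1.532]
contact_force: [0.1, 1.8, -0.1]
opening: 0.0164
grip_force: 50.0
```

carry_out:
  deltas:
    - [-0.05, 0, 0, 0, 0, 0, 0]
    - [-0.05, 0, 0, 0, 0, 0, 0]
    - [-0.05, 0, 0, 0, 0, 0, 0]
    - [-0.05, 0, 0, 0, 0, 0, 0]
    - [-0.05, 0, 0, 0, 0, 0, 0]
    - [-0.05, 0, 0, 0, 0, 0, 0]
    - [-0.05, 0, 0, 0, 0, 0, 0]
    - [-0.05, 0, 0, 0, 0, 0, 0]

```text
time: 23.57
tool_pos: [0.5807, -0.0034, 0.0892]
tool_rot: [3.142, 0.0, 1.532]
contact_force: [0.1, 1.8, -0.5]
opening: 0.0167
grip_force: 50.0
```

carry_out:
  deltas:
    - [-0.04, 0, 0.02, 0, 0, 0, 0]
    - [-0.04, 0, 0.02, 0, 0, 0, 0]
    - [-0.04, 0, 0.01, 0, 0, 0, 0]
    - [-0.04, 0, 0, 0, 0, 0, 0]
    - [-0.04, 0, 0, 0, 0, 0, 0]
    - [-0.04, 0, 0, 0, 0, 0, 0]
    - [-0.04, 0, 0, 0, 0, 0, 0]
    - [-0.04, 0, 0, 0, 0, 0, 0]

```text
time: 24.23
tool_pos: [0.5806, -0.0065, 0.0887]
tool_rot: [-3.142, -0.0, 1.532]
contact_force: [0.0, 1.4, 0.1]
opening: 0.0172
grip_force: 50.0
```

carry_out:
  deltas:
    - [-0.04, 0, 0.02, 0, 0, 0, 0]
    - [-0.04, 0, 0.02, 0, 0, 0, 0]
    - [-0.04, 0, 0.01, 0, 0, 0, 0]
    - [-0.04, 0, 0.01, 0, 0, 0, 0]
    - [-0.04, 0, 0, 0, 0, 0, 0]
    - [-0.04, 0, 0, 0, 0, 0, 0]
    - [-0.04, 0, 0, 0, 0, 0, 0]
    - [-0.04, 0, 0, 0, 0, 0, 0]

```text
time: 24.9
tool_pos: [0.5805, -0.0098, 0.0881]
tool_rot: [3.142, 0.0, 1.532]
contact_force: [0.0, 2.1, -0.6]
opening: 0.0164
grip_force: 50.0
```

carry_out:
  deltas:
    - [0, 0, 0, 0, 0, 0, 0]
    - [0, 0, 0.01, 0, 0, 0, 0]
    - [-0.03, 0, 0.01, 0, 0, 0, 0]
    - [-0.04, 0, 0.01, 0, 0, 0, 0]
    - [-0.04, 0, 0.01, 0, 0, 0, 0]
    - [-0.04, 0, 0, 0, 0, 0, 0]
    - [-0.04, 0, 0, 0, 0, 0, 0]
    - [-0.04, 0, 0, 0, 0, 0, 0]
  force: 60

```text
time: 25.57
tool_pos: [0.5804, -0.0121, 0.0877]
tool_rot: [-3.142, 0.0, 1.532]
contact_force: [-0.5, 2.7, 0.7]
opening: 0.0163
grip_force: 60.0
```

Run:
```python
from h import *
for i in range(3):
    c=cams.read_camera(['wrist','side','side'][i]);s=robot.observe();print(s['time'],np.round(s['contact_force'],2),np.round(s['torque'],3))
    if i==0:
        T=tray(cloud(c));I=c['image'].astype(int);tx=tray(np.array(s['tool_pos']));print(tx)
        z=T[...,2]
        m=(T[...,0]>tx[0]+50)&(T[...,0]<tx[0]+75)&(abs(T[...,1])<70)&(z>36)&(z<60)&(I[...,2]<I[...,0]+30)
        P=T[m];P=P[abs(P[:,1])>15];print('bar',cv2.minAreaRect(P[:,:2].astype(np.float32)),np.median(P,0))
        W=T;h=(I[...,2]>I[...,0]+40)&(z>60)&(z<160)&(abs(T[...,1])<14)
        P=T[h];P=P[(P[:,0]>tx[0]-120)];q=np.polyfit(P[:,0],P[:,2],1);print('handle slope deg',np.degrees(np.arctan(q[0])),h.sum())
        trayview(c,'t3.png',2)
```

```text
25.6167 [-0.6   2.07  0.97] [ 0.61  -0.126 -0.018]
[-20.04332612   0.89746446  66.18084654]
bar ((42.854469299316406, 0.41199493408203125), (109.57328796386719, 8.908989906311035), 89.73551940917969) [43.33570783 15.44717726 43.05399799]
handle slope deg -4.3159456825290246 4373
25.6667 [0.21 1.35 0.4 ] [ 0.539 -0.158 -0.035]
25.7167 [0.51 1.3  0.48] [ 0.559 -0.058  0.027]
```

View pics/t3.png

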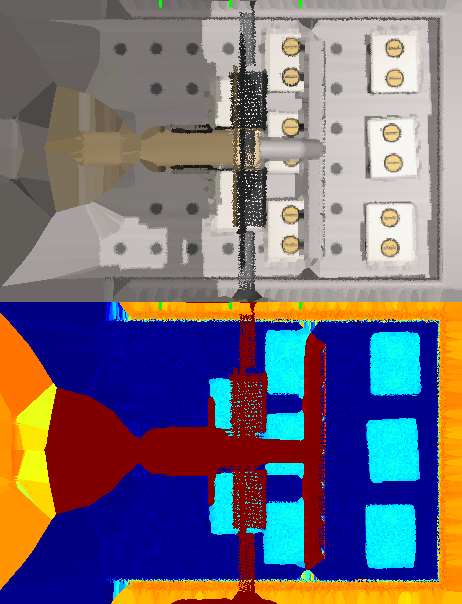

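Wrist view: the front row is being raked at bar x≈43, the two loose blocks lie just ahead (x≈−10–15), and the back row is untouched. The rake has tipped about 4.5° in the grip. With a 60 N grip the bearing is now ≥2 N, so I'll draw on.

carry_out:
  deltas:
    - [-0.05, 0, 0.01, 0, 0, 0, 0]
    - [-0.05, 0, 0.01, 0, 0, 0, 0]
    - [-0.05, 0, 0.01, 0, 0, 0, 0]
    - [-0.05, 0, 0.01, 0, 0, 0, 0]
    - [-0.05, 0, 0.0, 0, 0, 0, 0]
    - [-0.05, 0, 0, 0, 0, 0, 0]
    - [-0.05, 0, 0, 0, 0, 0, 0]
    - [-0.05, 0, 0, 0, 0, 0, 0]

```text
time: 26.38
tool_pos: [0.5802, -0.0161, 0.0873]
tool_rot: [-3.142, 0.0, 1.532]
contact_force: [-0.7, 2.4, -0.3]
opening: 0.0166
grip_force: 60.0
```

carry_out:
  deltas:
    - [-0.03, 0, 0.01, 0, 0, 0, 0]
    - [-0.03, 0, 0.01, 0, 0, 0, 0]
    - [-0.03, 0, 0.01, 0, 0, 0, 0]
    - [-0.03, 0, 0.01, 0, 0, 0, 0]
    - [-0.03, 0, 0.01, 0, 0, 0, 0]
    - [-0.03, 0, 0, 0, 0, 0, 0]
    - [-0.03, 0, 0, 0, 0, 0, 0]
    - [-0.03, 0, 0, 0, 0, 0, 0]

```text
time: 27.05
tool_pos: [0.5801, -0.0185, 0.0868]
tool_rot: [-3.142, 0.0, 1.532]
contact_force: [-0.7, 2.8, 1.4]
opening: 0.0163
grip_force: 60.0
```

Run:
```python
from h import *
for i in range(4):
    c=cams.read_camera('side');s=robot.observe();print(s['time'],np.round(s['contact_force'],2),np.round(s['torque'],3))
```

```text
27.1 [0.11 2.91 0.44] [ 0.751 -0.123 -0.037]
27.15 [0.23 3.03 0.89] [ 0.765 -0.134 -0.035]
27.2 [1.03 3.38 0.57] [ 0.764 -0.126 -0.024]
27.25 [-0.18  3.06  0.33] [ 0.744 -0.116 -0.016]
```

carry_out:
  deltas:
    - [-0.05, 0, 0.01, 0, 0, 0, 0]
    - [-0.05, 0, 0.01, 0, 0, 0, 0]
    - [-0.05, 0, 0.01, 0, 0, 0, 0]
    - [-0.05, 0, 0.01, 0, 0, 0, 0]
    - [-0.05, 0, 0, 0, 0, 0, 0]
    - [-0.05, 0, 0, 0, 0, 0, 0]
    - [-0.05, 0, 0, 0, 0, 0, 0]
    - [-0.05, 0, 0, 0, 0, 0, 0]

```text
time: 27.92
tool_pos: [0.58, -0.0225, 0.0864]
tool_rot: [-3.142, 0.0, 1.532]
contact_force: [0.6, 3.1, 1.7]
opening: 0.0165
grip_force: 60.0
```

carry_out:
  deltas:
    - [-0.05, 0, 0.01, 0, 0, 0, 0]
    - [-0.05, 0, 0.01, 0, 0, 0, 0]
    - [-0.05, 0, 0, 0, 0, 0, 0]
    - [-0.05, 0, 0, 0, 0, 0, 0]
    - [-0.05, 0, 0, 0, 0, 0, 0]
    - [-0.05, 0, 0, 0, 0, 0, 0]
    - [-0.05, 0, 0, 0, 0, 0, 0]
    - [-0.05, 0, 0, 0, 0, 0, 0]

```text
time: 28.58
tool_pos: [0.5798, -0.0265, 0.0862]
tool_rot: [3.142, 0.0, 1.532]
contact_force: [-0.0, 3.7, 0.2]
opening: 0.0164
grip_force: 60.0
```

Run:
```python
from h import *
for i in range(3):
    c=cams.read_camera('side');s=robot.observe();print(s['time'],np.round(s['contact_force'],2),np.round(s['torque'],3))
```

```text
28.6333 [0.27 2.68 2.1 ] [ 0.839 -0.126 -0.048]
28.6833 [-0.33  2.75  1.01] [ 0.85  -0.08  -0.015]
28.7333 [-0.52  2.57  1.24] [ 0.86  -0.114  0.002]
```

Bearing is now about 3 N and drag about 3 N. Keep drawing.

carry_out:
  deltas:
    - [-0.06, 0, 0.01, 0, 0, 0, 0]
    - [-0.06, 0, 0, 0, 0, 0, 0]
    - [-0.06, 0, 0, 0, 0, 0, 0]
    - [-0.06, 0, 0, 0, 0, 0, 0]
    - [-0.06, 0, 0, 0, 0, 0, 0]
    - [-0.06, 0, 0, 0, 0, 0, 0]
    - [-0.06, 0, 0, 0, 0, 0, 0]
    - [-0.06, 0, 0, 0, 0, 0, 0]

```text
time: 29.4
tool_pos: [0.5796, -0.0314, 0.0861]
tool_rot: [-3.142, 0.0, 1.532]
contact_force: [-0.0, 3.0, 0.8]
opening: 0.0164
grip_force: 60.0
```

carry_out:
  deltas:
    - [-0.06, 0, 0.01, 0, 0, 0, 0]
    - [-0.06, 0, 0, 0, 0, 0, 0]
    - [-0.06, 0, 0, 0, 0, 0, 0]
    - [-0.06, 0, 0, 0, 0, 0, 0]
    - [-0.06, 0, 0, 0, 0, 0, 0]
    - [-0.06, 0, 0, 0, 0, 0, 0]
    - [-0.06, 0, 0, 0, 0, 0, 0]
    - [-0.06, 0, 0, 0, 0, 0, 0]

```text
time: 30.07
tool_pos: [0.5794, -0.0361, 0.086]
tool_rot: [-3.142, 0.0, 1.532]
contact_force: [0.3, 2.7, 1.1]
opening: 0.0167
grip_force: 60.0
```

Run:
```python
from h import *
for i in range(3):
    c=cams.read_camera('wrist');s=robot.observe();print(s['time'],np.round(s['contact_force'],2),np.round(s['torque'],3))
T=tray(cloud(c));I=c['image'].astype(int);tx=tray(np.array(s['tool_pos']));print(tx);z=T[...,2]
m=(T[...,0]>tx[0]+50)&(T[...,0]<tx[0]+80)&(abs(T[...,1])<70)&(z>36)&(z<60)&(I[...,2]<I[...,0]+30)
P=T[m];P=P[abs(P[:,1])>15];print('bar',cv2.minAreaRect(P[:,:2].astype(np.float32)),np.median(P,0))
h=(I[...,2]>I[...,0]+40)&(z>60)&(z<160)&(abs(T[...,1])<14)
P=T[h];q=np.polyfit(P[:,0],P[:,2],1);print('slope',np.degrees(np.arctan(q[0])))
```

```text
30.1167 [-0.44  4.04  1.18] [ 0.9   -0.121 -0.037]
30.1667 [0.27 1.63 1.95] [ 0.851 -0.126 -0.008]
30.2167 [0.18 2.05 1.35] [ 0.829 -0.085 -0.073]
[-44.04935919   0.92694161  64.54313101]
bar ((20.103118896484375, 0.48929595947265625), (109.70427703857422, 8.758508682250977), 89.69637298583984) [20.37575365 15.59010364 43.0108699 ]
slope -1.4435978633316335
```

carry_out:
  deltas:
    - [-0.07, 0, 0.01, 0, 0, 0, 0]
    - [-0.07, 0, 0, 0, 0, 0, 0]
    - [-0.07, 0, 0, 0, 0, 0, 0]
    - [-0.07, 0, 0, 0, 0, 0, 0]
    - [-0.07, 0, 0, 0, 0, 0, 0]
    - [-0.07, 0, 0, 0, 0, 0, 0]
    - [-0.07, 0, 0, 0, 0, 0, 0]
    - [-0.07, 0, 0, 0, 0, 0, 0]

```text
time: 30.88
tool_pos: [0.5792, -0.0417, 0.0859]
tool_rot: [3.142, 0.0, 1.532]
contact_force: [1.4, 3.2, 1.4]
opening: 0.0165
grip_force: 60.0
```

carry_out:
  deltas:
    - [-0.07, 0, 0.01, 0, 0, 0, 0]
    - [-0.07, 0, 0, 0, 0, 0, 0]
    - [-0.07, 0, 0, 0, 0, 0, 0]
    - [-0.07, 0, 0, 0, 0, 0, 0]
    - [-0.07, 0, 0, 0, 0, 0, 0]
    - [-0.07, 0, 0, 0, 0, 0, 0]
    - [-0.07, 0, 0, 0, 0, 0, 0]
    - [-0.07, 0, 0, 0, 0, 0, 0]

```text
time: 31.55
tool_pos: [0.579, -0.0473, 0.0858]
tool_rot: [3.142, 0.0, 1.532]
contact_force: [0.2, 3.6, 1.3]
opening: 0.0162
grip_force: 60.0
```

carry_out:
  deltas:
    - [-0.07, 0, 0, 0, 0, 0, 0]
    - [-0.07, 0, 0, 0, 0, 0, 0]
    - [-0.07, 0, 0, 0, 0, 0, 0]
    - [-0.07, 0, 0, 0, 0, 0, 0]
    - [-0.07, 0, 0, 0, 0, 0, 0]
    - [-0.07, 0, 0, 0, 0, 0, 0]
    - [-0.07, 0, 0, 0, 0, 0, 0]
    - [-0.07, 0, 0, 0, 0, 0, 0]

```text
time: 32.22
tool_pos: [0.5788, -0.0529, 0.0858]
tool_rot: [3.142, 0.0, 1.532]
contact_force: [0.9, 3.8, 1.3]
opening: 0.0163
grip_force: 60.0
```

Run:
```python
from h import *
for i in range(3):
    c=cams.read_camera('side');s=robot.observe();print(s['time'],tray(np.array(s['tool_pos'])),np.round(s['contact_force'],2),np.round(s['torque'],3))
```

```text
32.2667 [-60.92800101   0.99182201  64.30304989] [-0.56  2.7   1.21] [ 0.923 -0.133  0.028]
32.3167 [-60.8766162    0.96045838  64.35518516] [0.78 2.4  2.15] [ 0.875 -0.181  0.019]
32.3667 [-60.84419813   0.95178353  64.35075057] [1.07 3.23 1.61] [ 0.87  -0.14   0.009]
```

carry_out:
  deltas:
    - [-0.07, 0, 0, 0, 0, 0, 0]
    - [-0.07, 0, 0, 0, 0, 0, 0]
    - [-0.07, 0, 0, 0, 0, 0, 0]
    - [-0.07, 0, 0, 0, 0, 0, 0]
    - [-0.07, 0, 0, 0, 0, 0, 0]
    - [-0.07, 0, 0, 0, 0, 0, 0]
    - [-0.07, 0, 0, 0, 0, 0, 0]
    - [-0.07, 0, 0, 0, 0, 0, 0]

```text
time: 33.03
tool_pos: [0.5786, -0.0585, 0.0858]
tool_rot: [3.142, 0.0, 1.532]
contact_force: [-0.2, 2.3, 1.0]
opening: 0.0164
grip_force: 60.0
```

carry_out:
  deltas:
    - [-0.07, 0, 0, 0, 0, 0, 0]
    - [-0.07, 0, 0, 0, 0, 0, 0]
    - [-0.07, 0, 0, 0, 0, 0, 0]
    - [-0.07, 0, 0, 0, 0, 0, 0]
    - [-0.07, 0, 0, 0, 0, 0, 0]
    - [-0.07, 0, 0, 0, 0, 0, 0]
    - [-0.07, 0, 0, 0, 0, 0, 0]
    - [-0.07, 0, 0, 0, 0, 0, 0]

```text
time: 33.7
tool_pos: [0.5784, -0.0641, 0.0858]
tool_rot: [3.142, 0.0, 1.532]
contact_force: [0.8, 3.4, 1.8]
opening: 0.0164
grip_force: 60.0
```

```bash
cat > st.py <<'E'
from h import *
for n in ['wrist','top']:
    c=cams.read_camera(n);s=robot.observe()
    T=tray(cloud(c));I=c['image'].astype(int);tx=tray(np.array(s['tool_pos']));print(s['time'],tx,np.round(s['contact_force'],2));z=T[...,2]
    if n=='wrist':
        m=(T[...,0]>tx[0]+50)&(T[...,0]<tx[0]+80)&(abs(T[...,1])<70)&(z>tx[2]-29)&(z<tx[2]-4)&(I[...,2]<I[...,0]+30)
        P=T[m];P=P[abs(P[:,1])>15];print('bar',cv2.minAreaRect(P[:,:2].astype(np.float32))[0],np.median(P,0))
        h=(I[...,2]>I[...,0]+40)&(z>tx[2]-20)&(z<tx[2]+100)&(abs(T[...,1]-tx[1])<16)
        P=T[h];q=np.polyfit(P[:,0],P[:,2],1);print('slope',np.degrees(np.arctan(q[0])))
    b=(z>11)&(z<19.5)&(abs(T[...,1])<62)&(abs(T[...,0])<103)&(I.min(-1)>(0 if n=='wrist' else 100))
    k,L,st,_=cv2.connectedComponentsWithStats(b.astype(np.uint8))
    for i in range(1,k):
        if st[i,4]>(100 if n=='wrist' else 60):
            Q=T[L==i];lo,hi=np.percentile(Q,[2,98],0);print('blk',n,st[i,4],np.round(lo[:2],0),np.round(hi[:2],0))
E
python3 st.py
```

```text
33.75 [-72.13210205   0.96778617  64.33750722] [0.03 3.11 1.67]
bar (-7.675117492675781, 0.6286277770996094) [-7.35952022 15.89025841 43.00320165]
slope 5.112370182000844
blk wrist 2940 [-54.   8.] [-16.  58.]
blk wrist 2772 [-54. -52.] [-16.  -7.]
33.8 [-72.07401359   0.99495833  64.3354845 ] [-0.48  3.09  1.23]
blk top 106 [ 67. -56.] [ 91. -27.]
blk top 104 [ 69. -13.] [92. 15.]
blk top 109 [70. 29.] [93. 58.]
```

carry_out:
  deltas:
    - [-0.07, 0, 0, 0, 0, 0, 0]
    - [-0.07, 0, 0, 0, 0, 0, 0]
    - [-0.07, 0, 0, 0, 0, 0, 0]
    - [-0.07, 0, 0, 0, 0, 0, 0]
    - [-0.07, 0, 0, 0, 0, 0, 0]
    - [-0.07, 0, 0, 0, 0, 0, 0]
    - [0, 0, 0, 0, 0, 0, 0]
    - [0, 0, 0, 0, 0, 0, 0]

```text
time: 34.47
tool_pos: [0.5782, -0.0683, 0.0858]
tool_rot: [3.142, 0.0, 1.532]
contact_force: [-0.3, 1.7, 1.3]
opening: 0.0162
grip_force: 60.0
```

carry_out:
  deltas:
    - [0, 0, -0.05, 0, 0, 0, 0]
    - [0.05, 0, -0.1, 0, 0, 0, 0]
    - [0.1, 0, -0.3, 0, 0, 0, 0]
    - [0, 0, -1, 0, 0, 0, 0]
    - [0, 0, -1.5, 0, 0, 0, 0]
    - [0, 0, -2, 0, 0, 0, 0]
    - [0, 0, -2, 0, 0, 0, 0]
    - [0, 0, -3, 0, 0, 0, 0]

```text
time: 35.13
tool_pos: [0.577, -0.0672, 0.1851]
tool_rot: [-3.138, 0.001, 1.532]
contact_force: [1.0, -0.3, -1.4]
opening: 0.0164
grip_force: 60.0
```

```bash
python3 st.py
python3 - <<'E'
from h import *
c=cams.read_camera('wrist');trayview(c,'t4.png',2)
s=robot.observe();print(s['tool_pos'],s['tool_rot'])
W=cloud(c);I=c['image'].astype(int);z=W[...,2];tz=s['tool_pos'][2];ty=s['tool_pos'][1];tx=s['tool_pos'][0]
h=(I[...,2]>I[...,0]+40)&(z>tz-.03)&(abs(W[...,0]-tx)<.02)
P=W[h]; 
for lo in np.arange(-.16,.06,.02):
    q=P[(P[:,1]>ty+lo)&(P[:,1]<ty+lo+.02)]
    if len(q)>20: print(round(lo+.01,3),len(q),np.round(np.median(q,0)-np.array(s['tool_pos']),4))
E
```

```text
35.1833 [-75.72108537  -1.14377538 171.28838443] [ 2.28 -1.76  3.18]
bar (0.0, 0.0) [nan nan nan]
slope 18.08768905646585
blk wrist 281 [70. 29.] [76. 58.]
blk wrist 310 [ 69. -13.] [75. 16.]
blk wrist 372 [ 68. -55.] [ 75. -26.]
blk wrist 211 [-22.  30.] [-17.  59.]
blk wrist 206 [-22.  -9.] [-17.  20.]
blk wrist 199 [-22. -53.] [-17. -24.]
blk wrist 812 [-64.  12.] [-37.  56.]
blk wrist 943 [-64. -50.] [-37.  -9.]
35.2333 [-75.77949792  -1.57081291 169.53495892] [ 0.38  1.09 -1.25]
blk top 102 [ 68. -56.] [ 91. -27.]
blk top 106 [ 69. -13.] [92. 16.]
blk top 111 [70. 29.] [93. 58.]
[ 0.57960592 -0.06764828  0.18834591] [3.13592804e+00 2.41839534e-03 1.53176152e+00]
-0.05 631 [-0.0006 -0.0457  0.0305]
-0.03 397 [-0.0006 -0.0366  0.0291]
-0.01 944 [ 0.001  -0.0079  0.0244]
0.01 1279 [0.0017 0.0102 0.0214]
0.03 3451 [0.0024 0.0231 0.1092]
  return _methods._mean(a, axis=axis, dtype=dtype,
  ret = um.true_divide(
```

View pics/t4.png

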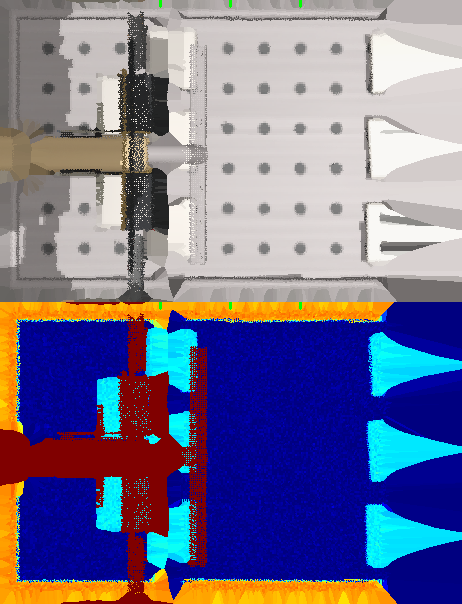

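The tray map shows the middle row spanning x≈−41…−17, the loose pair at −66…−41, and the back row at 68…93. The unloaded rake has sprung back to its 9° slope. Return it over the rest.

carry_out:
  deltas:
    - [3.8, -0.57, 0, 0, 0, 0, 0]
    - [3.8, -0.57, 0, 0, 0, 0, 0]
    - [3.8, -0.57, 0, 0, 0, 0, 0]
    - [3.8, -0.57, 0, 0, 0, 0, 0]
    - [3.8, -0.57, 0, 0, 0, 0, 0]
    - [3.8, -0.57, 0, 0, 0, 0, 0]
    - [3.8, -0.57, 0, 0, 0, 0, 0]
    - [3.8, -0.57, 0, 0, 0, 0, 0]

```text
time: 35.95
tool_pos: [0.5435, 0.24, 0.1842]
tool_rot: [-3.14, 0.002, 1.532]
contact_force: [0.6, 0.1, -2.4]
opening: 0.0164
grip_force: 60.0
```

carry_out:
  deltas:
    - [3.8, -0.57, 0, 0, 0, 0, 0]
    - [3.8, -0.57, 0, 0, 0, 0, 0]
    - [0, 0, 0, 0, 0, 0.104, 0]
    - [0, 0, 0, 0, 0, 0.104, 0]
    - [0, 0, 0, 0, 0, 0.104, 0]
    - [0, 0, 0, 0, 0, 0.104, 0]
    - [0, 0, 0, 0, 0, 0.104, 0]
    - [0, 0, 0, 0, 0, 0.104, 0]

```text
time: 36.62
tool_pos: [0.5356, 0.3146, 0.1839]
tool_rot: [-3.141, 0.003, 0.903]
contact_force: [0.1, -0.7, -1.8]
opening: 0.0166
grip_force: 60.0
```

Run:
```python
from h import *
c=cams.read_camera('top');trayview(c,'t5.png',2)
T=tray(cloud(c));z=T[...,2];I=c['image'].astype(int)
b=(z>10)&(z<21)&(abs(T[...,1])<62)&(abs(T[...,0])<101)
Q=T[b]
for lo,hi in((-101,-5),(40,101)):
    q=Q[(Q[:,0]>lo)&(Q[:,0]<hi)]
    for y0,y1 in((-62,-20),(-20,22),(22,62)):
        k=q[(q[:,1]>y0)&(q[:,1]<y1)];print(lo,y0,len(k),np.round(np.percentile(k[:,0],[2,50,98]),0),np.round(np.percentile(k[:,1],[2,98]),0))
s=robot.observe();print(s['time'],s['tool_pos'],s['tool_rot'])
```

```text
-101 -62 170 [-65. -37. -19.] [-52. -21.]
-101 -20 205 [-64. -40. -19.] [-18.  21.]
-101 22 159 [-64. -35. -19.] [24. 59.]
40 -62 110 [67. 80. 91.] [-56. -27.]
40 -20 111 [69. 81. 92.] [-13.  15.]
40 22 113 [70. 81. 93.] [29. 58.]
36.6667 [0.53564815 0.31453459 0.18393627] [-3.14130495e+00  2.67914377e-03  8.96615312e-01]
```

View pics/t5.png

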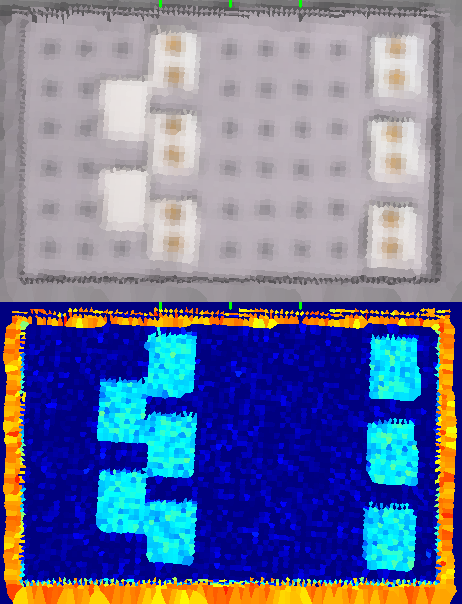

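Confirmed: all eight lie flat (2 in the far third, 3 in the middle with centres x≈−29, 3 in the heap third). Finish the turn and lower the rake.

carry_out:
  deltas:
    - [0, 0, 0, 0, 0, 0.103, 0]
    - [0, 0, 0, 0, 0, 0.103, 0]
    - [0, 0, 0, 0, 0, 0.103, 0]
    - [0, 0, 0, 0, 0, 0.103, 0]
    - [0, 0, 0, 0, 0, 0.103, 0]
    - [0, 0, 0, 0, 0, 0.103, 0]
    - [0, 0, 0, 0, 0, 0.103, 0]
    - [0, 0, 0, 0, 0, 0.103, 0]

```text
time: 37.33
tool_pos: [0.5357, 0.3146, 0.1842]
tool_rot: [3.14, 0.002, 0.081]
contact_force: [0.4, 0.1, -2.6]
opening: 0.0164
grip_force: 60.0
```

carry_out:
  deltas:
    - [0, 0, 0, 0, 0, 0.103, 0]
    - [0, 0, 0, 0, 0, 0.103, 0]
    - [0, 0, 0.5, 0, 0, 0, 0]
    - [0, 0, 1, 0, 0, 0, 0]
    - [0, 0, 1, 0, 0, 0, 0]
    - [0, 0, 1, 0, 0, 0, 0]
    - [0, 0, 0.5, 0, 0, 0, 0]
    - [0, 0, 0, 0, 0, 0, 0]

```text
time: 38.0
tool_pos: [0.5351, 0.3147, 0.1429]
tool_rot: [3.139, 0.003, -0.121]
contact_force: [-0.2, -0.3, -2.0]
opening: 0.0163
grip_force: 60.0
```

Run:
```python
from h import *
c=cams.read_camera('wrist');s=robot.observe();p=np.array(s['tool_pos']);print(s['time'],p,s['tool_rot'])
W=cloud(c);I=c['image'].astype(int);z=W[...,2]
m=(abs(z-(p[2]-.0275))<.012)&(W[...,0]>p[0]+.045)&(W[...,0]<p[0]+.08)&(abs(W[...,1]-p[1])<.08)&(I[...,2]<I[...,0]+30)
P=W[m];print('bar',m.sum(),cv2.minAreaRect((P[:,:2]*1000).astype(np.float32)),np.median(P[:,2])-p[2])
h=(I[...,2]>I[...,0]+40)&(abs(z-p[2]-.02)<.05)&(abs(W[...,1]-p[1])<.04)&(abs(W[...,0]-p[0])<.2)
P=W[h];c0=P.mean(0);V=np.linalg.svd(P-c0,full_matrices=False)[2][0];print('yaw',np.degrees(np.arctan2(V[1],V[0])),'slope',np.degrees(np.arcsin(V[2])))
```

```text
38.05 [0.53559848 0.31496327 0.14404426] [ 3.14034425e+00  1.86884531e-03 -1.21394269e-01]
bar 2696 ((594.1950073242188, 308.1856689453125), (110.1373062133789, 8.5509033203125), 83.14550018310547) -0.028476199412650782
yaw 172.91111697740817 slope 9.594210535899308
```

carry_out:
  deltas:
    - [0.18, -0.12, 1, 0, 0, 0.011, 0]
    - [0, 0, 1.2, 0, 0, 0, 0]
    - [0, 0, 1.2, 0, 0, 0, 0]
    - [0, 0, 1.2, 0, 0, 0, 0]
    - [0, 0, 1, 0, 0, 0, 0]
    - [0, 0, 0.5, 0, 0, 0, 0]
    - [0, 0, 0.3, 0, 0, 0, 0]
    - [0, 0, 0, 0, 0, 0, 0]

```text
time: 38.72
tool_pos: [0.538, 0.3161, 0.0808]
tool_rot: [3.141, 0.0, -0.133]
contact_force: [-0.6, -0.0, -1.4]
opening: 0.0165
grip_force: 60.0
```

carry_out:
  deltas:
    - [0, 0, 0.05, 0, 0, 0, 0]
    - [0, 0, 0.03, 0, 0, 0, 0]
    - [0, 0, 0, 0, 0, 0, 0]
    - [0, 0, 0, 0, 0, 0, 0]
    - [0, 0, 0, 0, 0, 0, 0]
    - [0, 0, 0, 0, 0, 0, 0]
    - [0, 0, 0, 0, 0, 0, 0]
    - [0, 0, 0, 0, 0, 0, 0]

```text
time: 39.38
tool_pos: [0.5381, 0.3162, 0.0805]
tool_rot: [3.142, -0.0, -0.133]
contact_force: [0.5, -0.8, -2.1]
opening: 0.0162
grip_force: 60.0
```

carry_out:
  deltas:
    - [0, 0, 0.05, 0, 0, 0, 0]
    - [0, 0, 0.03, 0, 0, 0, 0]
    - [0, 0, 0, 0, 0, 0, 0]
    - [0, 0, 0, 0, 0, 0, 0]
    - [0, 0, 0, 0, 0, 0, 0]
    - [0, 0, 0, 0, 0, 0, 0]
    - [0, 0, 0, 0, 0, 0, 0]
    - [0, 0, 0, 0, 0, 0, 0]

```text
time: 40.05
tool_pos: [0.538, 0.3162, 0.0797]
tool_rot: [3.142, -0.0, -0.133]
contact_force: [-0.2, -0.6, -1.0]
opening: 0.0163
grip_force: 60.0
```

carry_out:
  deltas:
    - [-0.1, 0, 0.1, 0, 0, 0, 0]
    - [0, 0, 0.1, 0, 0, 0, 0]
    - [0, 0, 0.05, 0, 0, 0, 0]
    - [0, 0, 0, 0, 0, 0, 0]
    - [0, 0, 0, 0, 0, 0, 0]
    - [0, 0, 0, 0, 0, 0, 0]
    - [0, 0, 0, 0, 0, 0, 0]
    - [0, 0, 0, 0, 0, 0, 0]

```text
time: 40.72
tool_pos: [0.5371, 0.3163, 0.0772]
tool_rot: [3.142, -0.0, -0.133]
contact_force: [0.1, -0.0, -1.2]
opening: 0.0166
grip_force: 60.0
```

carry_out:
  deltas:
    - [0, 0, 0.03, 0, 0, 0, 0]
    - [0, 0, 0.03, 0, 0, 0, 0]
    - [0, 0, 0, 0, 0, 0, 0]
    - [0, 0, 0, 0, 0, 0, 0]
    - [0, 0, 0, 0, 0, 0, 0]
    - [0, 0, 0, 0, 0, 0, 0]
    - [0, 0, 0, 0, 0, 0, 0]
    - [0, 0, 0, 0, 0, 0, 0]

```text
time: 41.38
tool_pos: [0.537, 0.3163, 0.0766]
tool_rot: [3.141, -0.0, -0.133]
contact_force: [-0.8, -0.2, -1.7]
opening: 0.0166
grip_force: 60.0
```

carry_out:
  deltas:
    - [0, 0, 0.03, 0, 0, 0, 0]
    - [0, 0, 0.02, 0, 0, 0, 0]
    - [0, 0, 0, 0, 0, 0, 0]
    - [0, 0, 0, 0, 0, 0, 0]
    - [0, 0, 0, 0, 0, 0, 0]
    - [0, 0, 0, 0, 0, 0, 0]
    - [0, 0, 0, 0, 0, 0, 0]
    - [0, 0, 0, 0, 0, 0, 0]

```text
time: 42.05
tool_pos: [0.5371, 0.3163, 0.0761]
tool_rot: [3.142, -0.0, -0.133]
contact_force: [0.2, -0.0, -1.4]
opening: 0.0168
grip_force: 60.0
```

carry_out:
  deltas:
    - [0, 0, 0.03, 0, 0, 0, 0]
    - [0, 0, 0.01, 0, 0, 0, 0]
    - [0, 0, 0, 0, 0, 0, 0]
    - [0, 0, 0, 0, 0, 0, 0]
    - [0, 0, 0, 0, 0, 0, 0]
    - [0, 0, 0, 0, 0, 0, 0]
    - [0, 0, 0, 0, 0, 0, 0]
    - [0, 0, 0, 0, 0, 0, 0]

```text
time: 42.72
tool_pos: [0.537, 0.3163, 0.0758]
tool_rot: [3.142, -0.0, -0.133]
contact_force: [-1.7, 0.8, 1.7]
opening: 0.0165
grip_force: 60.0
```

It is seated on the plate. Open gently and retreat.

carry_out:
  deltas:
    - [0, 0, 0, 0, 0, 0, 0.25]
    - [0, 0, 0, 0, 0, 0, 0.3]
    - [0, 0, 0, 0, 0, 0, 0.4]
    - [0, 0, 0, 0, 0, 0, 0.6]
    - [0, 0, 0, 0, 0, 0, 0.6]
    - [0, 0, 0, 0, 0, 0, 0.6]
    - [0, 0, 0, 0, 0, 0, 0.6]
    - [0, 0, 0, 0, 0, 0, 0.6]

```text
time: 43.38
tool_pos: [0.5371, 0.3163, 0.0757]
tool_rot: [3.142, -0.0, -0.133]
contact_force: [-0.5, 0.4, -0.3]
opening: 0.0547
grip_force: 0.0
```

carry_out:
  deltas:
    - [0, 0, -0.5, 0, 0, 0, 0.6]
    - [0, 0, -1.5, 0, 0, 0, 0.6]
    - [0, 0, -2, 0, 0, 0, 0.6]
    - [0, 0, -2, 0, 0, 0, 0.6]
    - [0, 0, -2, 0, 0, 0, 0.6]
    - [0, 0, -2, 0, 0, 0, 0.6]
    - [0, 0, -2, 0, 0, 0, 0.6]
    - [0, 0, -1, 0, 0, 0, 0.6]

```text
time: 44.05
tool_pos: [0.5379, 0.3167, 0.209]
tool_rot: [-3.139, -0.004, -0.133]
contact_force: [0.1, 0.5, -0.2]
opening: 0.0549
grip_force: 0.0
```

Run:
```python
from h import *
c=cams.read_camera('wrist');W=cloud(c);I=c['image'].astype(int)
m=(I[...,2]>I[...,0]+40)&(W[...,2]>.06)&(W[...,2]<.14)&(W[...,1]>.25)
P=W[m];c0=P.mean(0);V=np.linalg.svd(P-c0,full_matrices=False)[2][0];t=(P-c0)@V;t0=(t.min()+t.max())/2
f=c0+V*t0; f=f+.06*(-V if V[0]<0 else V);print('grip top',f,'yaw',np.degrees(np.arctan2(V[1],V[0])),'slope',np.degrees(np.arcsin(V[2])))
s=robot.observe();print(s['time'],s['tool_pos'],s['opening'])
a=cams.read_camera('side')['image'][90:290,140:400]
cv2.imwrite('pics/fin.png',np.hstack([cv2.resize(a,(520,400)),cv2.resize(cams.read_camera('top')['image'][160:300,60:320],(280,151)).copy() if 0 else cv2.resize(c['image'],(280,400))]))
```

```text
grip top [0.53700391 0.3165242  0.09618238] yaw 172.30078047451013 slope 8.880820247598557
44.1 [0.53843278 0.31697195 0.20998928] 0.05494725591599863
```

View pics/fin.png

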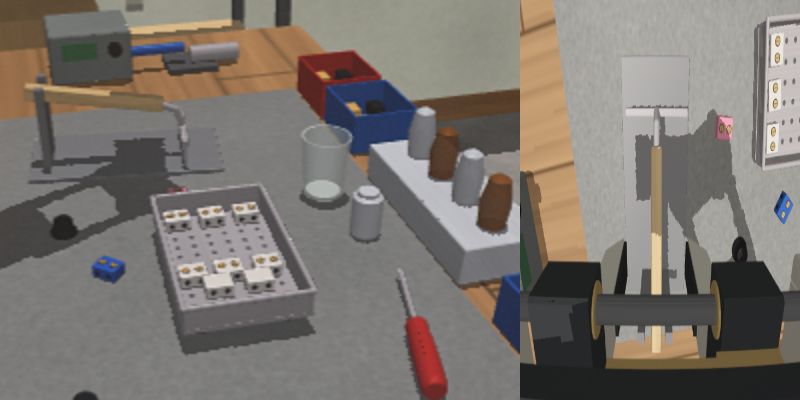

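The final view shows the rake back on its rest: handle in the fork at (42,95), head on the plate at (185,140), pose within 1 mm of the start. All the blocks lie flat in the tray and the bystanders are untouched. Hand in.

```bash
python3 -c "
from cell import robot
print(robot.hand_in())"
```

```text
the job is handed in; nothing more can be done
None
```

Handed in at about 44 s: all eight blocks lie flat, 2, 3 and 3 per third (the middle three only 5–6 mm inside theirs), and the rake is back on its rest with nothing else touched; the draw bore about 3 N on the floor from about 35 mm to past the middle, but under 2 N for much of its first part nearest the heap and about 6 N as the tines set down.

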